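# Change over the digestion pots on the lab heating field

## Task

Change over the batch on the heating field: turn the isolator off, slide every large pot off the heat to wholly inside a resting square of its own, slide every small pot to wholly inside a heated circle of its own, aim the extraction hood at the middle of the field and tip its mouth 30 degrees down, and only then turn the isolator back on and let go. Keep the pots standing on the glass - slide them, do not lift or tip them - and never touch a pot while the isolator is on; if one gets knocked out of place later, switch off again before putting it right. Leave everything else where it stands.

Things in the scene. Friction and masses are not known exactly. Their poses are not given: they have to be found in the camera images.
- plate: Heating field: fixed black glass slab 350 (its x, away) by 540 (its y, left) mm, its top 10 mm above its origin (centre of underside, on the bench). Thin light lines on it: in the middle 2 rows of 2 double circles (heated zones, 108 mm across, 44 mm circle inside); at its right end a row of three 104 mm squares (unheated resting places). Small pots wait on the plain strip at its left end
- zone0 (a point): centre of the far left heated zone (double circle), on the field's top face
- zone1 (a point): centre of the near left heated zone (double circle), on the field's top face
- zone2 (a point): centre of the far right heated zone (double circle), on the field's top face
- zone3 (a point): centre of the near right heated zone (double circle), on the field's top face
- rest0 (a point): centre of the far resting square, on the field's top face
- rest1 (a point): centre of the middle resting square, on the field's top face
- rest2 (a point): centre of the near resting square, on the field's top face
- large0: Large pot: steel, 80 mm across, 36 mm high, flat lid (84 mm across) clipped on for good, its top at 40 mm; a black upright cylindrical knob 24 mm across in its middle, from 50 to 72 mm above the underside, on a 12 mm stem. 0.35 to 0.60 kg. Origin: centre of the underside, z up. Two or three of the three are present (absent: None)
- large1: Large pot: steel, 80 mm across, 36 mm high, flat lid (84 mm across) clipped on for good, its top at 40 mm; a black upright cylindrical knob 24 mm across in its middle, from 50 to 72 mm above the underside, on a 12 mm stem. 0.35 to 0.60 kg. Origin: centre of the underside, z up. Two or three of the three are present (absent: None)
- large2: Large pot: steel, 80 mm across, 36 mm high, flat lid (84 mm across) clipped on for good, its top at 40 mm; a black upright cylindrical knob 24 mm across in its middle, from 50 to 72 mm above the underside, on a 12 mm stem. 0.35 to 0.60 kg. Origin: centre of the underside, z up. Two or three of the three are present (absent: None)
- small0: Small pot: like the large pot but 66 mm across, 24 mm high, lid 70 mm across with its top at 28 mm, the same knob from 38 to 60 mm above the underside. 0.25 to 0.42 kg. Origin: centre of the underside, z up. Two or three of the three are present (absent: None)
- small1: Small pot: like the large pot but 66 mm across, 24 mm high, lid 70 mm across with its top at 28 mm, the same knob from 38 to 60 mm above the underside. 0.25 to 0.42 kg. Origin: centre of the underside, z up. Two or three of the three are present (absent: None)
- small2: Small pot: like the large pot but 66 mm across, 24 mm high, lid 70 mm across with its top at 28 mm, the same knob from 38 to 60 mm above the underside. 0.25 to 0.42 kg. Origin: centre of the underside, z up. Two or three of the three are present (absent: None)
- isolator (a joint): Rotary isolator handle: 0 = on, nose up the slope (away from the robot), as at the start; 1.571 = off, crosswise, nose to the box's left. Grows as it turns anticlockwise seen from above. Snap action: a spring resists with up to 0.2 N m, and past half-way it drives the handle to the other end stop by itself, even when let go there
- handle (a point): On the handle's turning axis, mid-height of its black grip bar. z: turning axis, leaning 0.30 rad from vertical, down the slope; x: along the bar to its nose. Bar 66 mm long (29 behind, 37 ahead), 14 wide, 9 above to 15 mm below this point; box face 27 mm below it, with a boss 46 across, 13 high under the bar. Fixed grey box 140 (up the slope) x 110 mm, 45 to 90 mm high
- swivel (a joint): Swivel of the extraction hood about the upright post: grows anticlockwise seen from above, range -1.4 to 1.4. A friction joint (0.35 N m): it stays where it is left
- tilt (a joint): Tilt of the hood: 0 = level, positive = mouth tipped down (0.524 = 30 degrees down), range -0.6 to 0.9. A friction joint (0.5 N m): it stays where it is left
- hood_pivot (a point): Where the hood's tilt axis meets the swivel axis, 230 mm above the bench. x points level the way the hood faces, y is the tilt axis, z is up (it turns with the swivel, not with the tilt)
- hood_ball (a point): Centre of the hood's black ball grip, 28 mm across, on a 10 mm stem, 42 mm off the hood's roof; 105 mm ahead of the pivot and 72 above it when level. x: the way the mouth faces. The aluminium hood is a slot box 130 mm wide, 60 high, its mouth 135 mm ahead of the pivot, on a 56 mm post with a round foot 136 mm across
- flask_a: Bystander: small conical flask in a cork ring (80 mm across), 116 mm high, near the robot, on the right; origin at the bottom
- flask_b: Bystander: the same kind of flask in a cork ring, on the left; origin at the bottom
- amber_bottle: Bystander: brown bottle, 52 mm across, 100 mm high, beside the field; origin at the bottom
- white_jar: Bystander: white jar, 64 mm across, 85 mm high, beside the field; origin at the bottom
Things that resemble listed ones, but are neither listed nor needed, are in the scene too. Leave any purple, red or yellow look-alike of the small0 alone.

How it is judged:
On the way, in this order (a step that is already met when the one before it is completed fails the run):
1. the isolator is turned off (value of joint isolator above 1.45 rad), for 0.2 s.
2. with the isolator off, every large pot stands inside a resting square, every small pot inside a heated circle, and the hood is aimed at the middle of the field, 30 degrees down (value of joint isolator above 1.45 rad and (horizontal distance between large0 and rest0 below 0.016 m or horizontal distance between large0 and rest1 below 0.016 m or horizontal distance between large0 and rest2 below 0.016 m) and (horizontal distance between large1 and rest0 below 0.016 m or horizontal distance between large1 and rest1 below 0.016 m or horizontal distance between large1 and rest2 below 0.016 m) and (horizontal distance between large2 and rest0 below 0.016 m or horizontal distance between large2 and rest1 below 0.016 m or horizontal distance between large2 and rest2 below 0.016 m) and (horizontal distance between small0 and zone0 below 0.02 m or horizontal distance between small0 and zone1 below 0.02 m or horizontal distance between small0 and zone2 below 0.02 m or horizontal distance between small0 and zone3 below 0.02 m) and (horizontal distance between small1 and zone0 below 0.02 m or horizontal distance between small1 and zone1 below 0.02 m or horizontal distance between small1 and zone2 below 0.02 m or horizontal distance between small1 and zone3 below 0.02 m) and (horizontal distance between small2 and zone0 below 0.02 m or horizontal distance between small2 and zone1 below 0.02 m or horizontal distance between small2 and zone2 below 0.02 m or horizontal distance between small2 and zone3 below 0.02 m) and y of plate in the frame of hood_pivot between -0.05 and 0.05 m and x of plate in the frame of hood_pivot above 0.1 m and value of joint tilt between 0.404 and 0.644 rad), for 0.2 s.
3. the isolator is turned on (value of joint isolator below 0.12 rad), for 0.2 s.
At the end, for the whole second after the job is handed in: Isolator on (below 0.12); each large pot upright within 16 mm of a resting square's centre, each small pot within 20 mm of a heated zone's centre; the hood's facing line passes within 50 mm of the field's middle seen from above, tilt 0.524 within 0.12 rad; all at rest (value of joint isolator below 0.12 rad and (horizontal distance between large0 and rest0 below 0.016 m or horizontal distance between large0 and rest1 below 0.016 m or horizontal distance between large0 and rest2 below 0.016 m) and (horizontal distance between large1 and rest0 below 0.016 m or horizontal distance between large1 and rest1 below 0.016 m or horizontal distance between large1 and rest2 below 0.016 m) and (horizontal distance between large2 and rest0 below 0.016 m or horizontal distance between large2 and rest1 below 0.016 m or horizontal distance between large2 and rest2 below 0.016 m) and (horizontal distance between small0 and zone0 below 0.02 m or horizontal distance between small0 and zone1 below 0.02 m or horizontal distance between small0 and zone2 below 0.02 m or horizontal distance between small0 and zone3 below 0.02 m) and (horizontal distance between small1 and zone0 below 0.02 m or horizontal distance between small1 and zone1 below 0.02 m or horizontal distance between small1 and zone2 below 0.02 m or horizontal distance between small1 and zone3 below 0.02 m) and (horizontal distance between small2 and zone0 below 0.02 m or horizontal distance between small2 and zone1 below 0.02 m or horizontal distance between small2 and zone2 below 0.02 m or horizontal distance between small2 and zone3 below 0.02 m) and angle between each of large0, large1, large2, small0, small1, small2's own z axis and vertical below 0.1 rad and y of plate in the frame of hood_pivot between -0.05 and 0.05 m and x of plate in the frame of hood_pivot above 0.1 m and value of joint tilt between 0.404 and 0.644 rad and linear speed of each of large0, large1, large2, small0, small1, small2 below 0.02 m/s and velocity of joint swivel between -0.05 and 0.05 rad/s and velocity of joint tilt between -0.05 and 0.05 rad/s); the robot touches nothing.
It fails at once if a pot is lifted off the heating field (more than 15 mm) or falls off it (z of any of large0, large1, large2, small0, small1, small2 in the frame of plate above 0.025 m or z of any of large0, large1, large2, small0, small1, small2 in the frame of plate below 0.004 m).
It fails at once if a pot is tipped more than 0.35 rad (angle between any of large0, large1, large2, small0, small1, small2's own z axis and vertical above 0.35 rad).
It fails at once if the robot touches a pot while the isolator is on (value of joint isolator below 0.4 rad and (contact force between any of the fingers, the arm and large0 above 0.5 N or contact force between any of the fingers, the arm and large1 above 0.5 N or contact force between any of the fingers, the arm and large2 above 0.5 N or contact force between any of the fingers, the arm and small0 above 0.5 N or contact force between any of the fingers, the arm and small1 above 0.5 N or contact force between any of the fingers, the arm and small2 above 0.5 N)).
It fails at once if a bystander is knocked over or pushed more than 40 mm (distance of any of flask_a, flask_b, amber_bottle, white_jar from where it was at the start of the episode above 0.04 m or angle between any of flask_a, flask_b, amber_bottle, white_jar's own z axis and vertical above 0.5 rad).
Of large0, large1, large2 only 2 to 3 are there at a start; the rules pass over those that are not, and their reading is None.
Of small0, small1, small2 only 2 to 3 are there at a start; the rules pass over those that are not, and their reading is None.
At some moment in a run one of large0, large1, large2, small0, small1, small2 may be knocked a few centimetres aside while the robot is not near it.
Once in a run the grip may slacken for a moment while it holds something.
It also fails if it takes over 210 s, if anything falls off the work surface, if the arm or the gripper's body presses on something with over 40 N, if the wrist force passes 120 N, or if a joint passes its speed limit or range.

## Robot

A 6-joint arm with a two-finger parallel gripper is mounted at the origin on the work surface. World frame = base frame: x ahead of the robot, y to its left, z up, the work surface at z = 0. Lengths are in m, angles in rad, forces in N, time in s.
With the tool pointing down it reaches from about 0.275 to 0.825 m from the base axis. Payload 5.2 kg.
Tool frame: the origin (TCP) lies between the finger pads; the fingertips stand 14 mm ahead of it and the grasp point (between the pads) lies 5 mm behind it; z points along the fingers, y is the line along which they close (so a half turn about z gives the same grasp; the last joint's range is limited). The gripper opens to 93 mm and grips with 3 to 60 N. Pads are 15 mm wide; open, the fingers measure 128 mm over their backs; the gripper's body (75 mm by 188 mm) begins 65 mm behind the grasp point.
Start: joints at [-1.397, 0.259, 1.535, -0, 1.348, -0.203], TCP at [0.202, -0.511, 0.203] pointing down, gripper open.
Joint ranges: [-3.14, 3.14], [-0.91, 2.08], [0.19, 2.58], [-1.22, 4.36], [0.22, 2.71], [-3.12, 3.12]. Speed limits (rad/s): [2.57, 2.57, 3.14, 3.14, 3.14, 3.14].

## Interface

Orientations are given as [roll, pitch, yaw] about the fixed x, y, z axes, in that order (R = Rz(yaw) Ry(pitch) Rx(roll)).
In Python, from workcell import ctrl gives the robot as it stands.
- The arm moves only by the shell command python3 -m jog 'ROWS' [OPENING]. ROWS is JSON, a list of rows, each an object of numbers: "dx", "dy", "dz": the shift along the tool's x, y, z scaled (see below); "yaw": the turn about the tool's z scaled (see below). A call has 1 to 12 rows; each row shifts and turns the commanded pose from where the row before left it, along the tool's axes as they then stand; what a row does not reach is not made up. The controller multiplies each number of a shift by 0.2 m and each number of a turn by 180 degrees. A row lasts 1/10 s, in which the tool goes at most 50 mm and 8.59 degrees, less where a joint would pass 70% of its speed; a pose out of reach is approached as far as the arm can. A call with a number of a shift or a turn outside -1 to 1 is refused whole. A call with a gripper value outside its range is refused whole. OPENING is the closure, from 0 (fully open) to 1 (shut), set as the call begins (- or left out, the last holds). The fingers move at their own pace and stop on an object; the grip force is fixed at half the most. Time passes only in rows, so rows that do not move let the fingers close. It gives the time, the measured TCP pose, the force, the opening and the grip force at its end, in the units of the state.
- ctrl.get_obs(): the state, without advancing time (a new reading comes with each control period).
- ctrl.capture(name): name is "scene" or "top" or "wrist"; returns a dict with "frame" (384x512x3 uint8, red, green, blue), "fx", "fy", "cx", "cy" (pixels), "dist" ([k1, k2, p1, p2, k3] as OpenCV has them; the pictures are not rectified), "pose" (4x4, takes a point from camera to world coordinates); the wrist camera has in their place "T_tool_cam" (4x4, takes a point from camera to tool coordinates, whose origin is the TCP and whose axes are the flange's). Camera axes: x right, y down, z forward; pixel columns grow to the right and rows downward; lengths in m; the calibration is good to about 2 mm. A picture is of the moment at which its call begins: read the wrist's pose just before it. There is no depth.
- ctrl.close_job(): hands the job in; it is judged then, once.
Trained networks look in a picture, given as the dict that the camera call returned (one of the last four; its "shot" number tells which), for a name from the list of things; names that differ only in an ending like _2 or _b are one class to them, and where a whole thing is asked for, a point or a joint stands for the part that bears it (a point fixed in the world has none). Each returns a list of dicts, best first, with "score" (0 to 1); they miss things now and then, are a little off and sometimes report something else, mostly with a low value. They report only what shows in the picture. A call takes as long as a camera call. They do not tell look-alikes from the thing itself.
- ctrl.spot_in(picture, name): "extent" ([left, top, right, bottom] in pixels, round what is visible of it).
The state is a dict: "clock": time; "qpos": joint angles; "dq": joint speeds; "joint_efforts": joint torques, N m; "position": TCP position; "orientation": TCP orientation; "wrist_force": force on the tool from outside, world axes, zero at the start; "moment": the same for the moment, N m; "finger_gap": opening from 0.0 (shut) to 1.0 (fully open); "finger_force": force on a finger pad.
Only numpy, scipy, OpenCV 4.12 (cv2) and the standard library are available. Lean on these libraries where they do the work, as an engineer would, in place of code of your own. Each camera call takes 0.05 s, during which the arm holds its last target. There are 200 camera calls.

## Working session

There is one attempt and no reset: what is moved stays moved. The work goes in short steps, Python scripts to look and compute and a shell command to move; the robot and the scene stay as the last step left them, time stands still between calls to the robot, and variables do not carry over. Pictures are saved under pics/ and viewed, at most 14 in all, crops included, and the job is handed in when it is done.

```bash
ls; mkdir -p pics; cat > h.py <<'E'
import numpy as np, cv2, json
from workcell import ctrl
from scipy.spatial.transform import Rotation as Ro
def cam(n):
    o=ctrl.get_obs(); c=ctrl.capture(n)
    if n=="wrist":
        T=np.eye(4);T[:3,:3]=Ro.from_euler('xyz',o['orientation']).as_matrix();T[:3,3]=o['position']
        c['pose']=T@c['T_tool_cam']
    return c
def K(c): return np.array([[c['fx'],0,c['cx']],[0,c['fy'],c['cy']],[0,0,1.]])
def ray(c,uv):
    p=cv2.undistortPoints(np.array(uv,float).reshape(-1,1,2),K(c),np.array(c['dist'],float)).reshape(-1,2)
    d=np.c_[p,np.ones(len(p))]@np.array(c['pose'])[:3,:3].T
    return np.array(c['pose'])[:3,3],d
def w(c,uv,z):
    o,d=ray(c,uv); z=np.broadcast_to(z,len(d)); return o+d*((z-o[2])/d[:,2])[:,None]
def px(c,P):
    T=np.linalg.inv(c['pose']); r,_=cv2.Rodrigues(T[:3,:3])
    return cv2.projectPoints(np.array(P,float).reshape(-1,1,3),r,T[:3,3],K(c),np.array(c['dist'],float))[0].reshape(-1,2)
def save(c,n,crop=None,s=1.5):
    f=c['frame'][...,::-1]
    if crop: f=f[crop[1]:crop[3],crop[0]:crop[2]]
    cv2.imwrite(f'pics/{n}.png',cv2.resize(f,None,fx=s,fy=s,interpolation=cv2.INTER_CUBIC))
E
python3 - <<'E'
from h import *
for n in ("top","scene"):
    c=cam(n); save(c,n+'0'); print(n,np.round(c['pose'],3).tolist())
    for k in ("plate","large0","small0","isolator","handle","hood_ball","swivel","flask_a","amber_bottle","white_jar"):
        print(k,[(round(d['score'],2),np.round(d['extent']).astype(int).tolist()) for d in ctrl.spot_in(c,k)][:7])
print(ctrl.get_obs())
E
```

```text
pics
top [[-0.022, -0.98, 0.196, 0.259], [-1.0, 0.022, -0.003, 0.02], [-0.002, -0.196, -0.981, 1.605], [0.0, 0.0, 0.0, 1.0]]
plate [(0.88, [194, 149, 366, 256])]
large0 [(0.95, [286, 165, 308, 190]), (0.75, [246, 206, 276, 230]), (0.61, [249, 172, 277, 196])]
small0 [(0.91, [213, 161, 237, 179]), (0.88, [214, 219, 234, 241]), (0.88, [118, 272, 142, 296]), (0.87, [248, 109, 273, 133]), (0.77, [219, 187, 239, 211]), (0.65, [123, 159, 144, 181]), (0.61, [155, 128, 182, 147])]
isolator [(0.54, [347, 271, 369, 285]), (0.53, [396, 208, 410, 228])]
handle [(0.64, [398, 206, 412, 227]), (0.53, [344, 266, 368, 286]), (0.5, [190, 147, 367, 259])]
hood_ball [(0.72, [192, 147, 362, 258]), (0.59, [103, 168, 163, 242])]
swivel [(0.85, [98, 171, 162, 243]), (0.52, [190, 149, 361, 257]), (0.33, [286, 164, 307, 190]), (0.32, [215, 221, 235, 244])]
flask_a [(0.71, [162, 270, 190, 298]), (0.71, [378, 152, 401, 174]), (0.56, [344, 267, 369, 289])]
amber_bottle [(0.59, [156, 159, 172, 182])]
white_jar [(0.92, [375, 153, 400, 173]), (0.27, [196, 147, 365, 258])]
scene [[0.87, 0.366, -0.33, 1.025], [0.493,
[... 924 characters left out ...]
': 1.1, 'qpos': array([-1.39679301e+00,  2.58570528e-01,  1.53498946e+00,  2.83263982e-06,
        1.34801799e+00, -2.02788186e-01]), 'dq': array([-8.43647940e-05, -1.51738443e-03, -2.22512404e-04,  1.00693511e-04,
       -1.73034843e-03,  9.29641259e-04]), 'joint_efforts': array([ 1.18282765e-03, -4.37209153e+01, -2.84309560e+01,  7.19575142e-02,
        3.14584805e-02, -2.84555961e-05]), 'position': array([ 0.20239599, -0.51141001,  0.20257285]), 'orientation': array([3.14157772e+00, 2.49445910e-07, 3.76790874e-01]), 'wrist_force': array([ 0.06462582, -0.33766337, -0.81403611]), 'moment': array([-0.00064114, -0.01481035,  0.01186064]), 'finger_force': 0.0, 'finger_gap': 0.9977992289313903}
```

```bash
python3 - <<'E'
from h import *
c=cam("top"); save(c,'topc',(90,90,420,310),2.4)
c=cam("scene"); save(c,'scenec',(130,80,390,365),2.1)
E
```

```text
(no output)
```

View pics/topc.png

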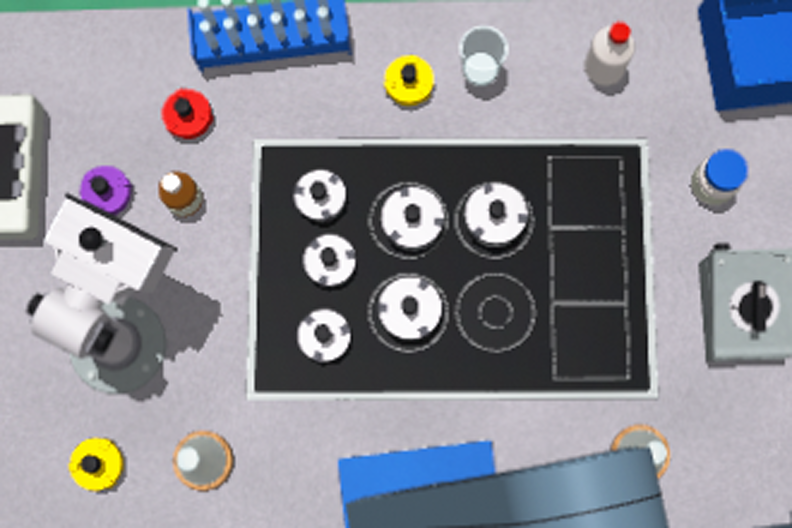

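View pics/scenec.png

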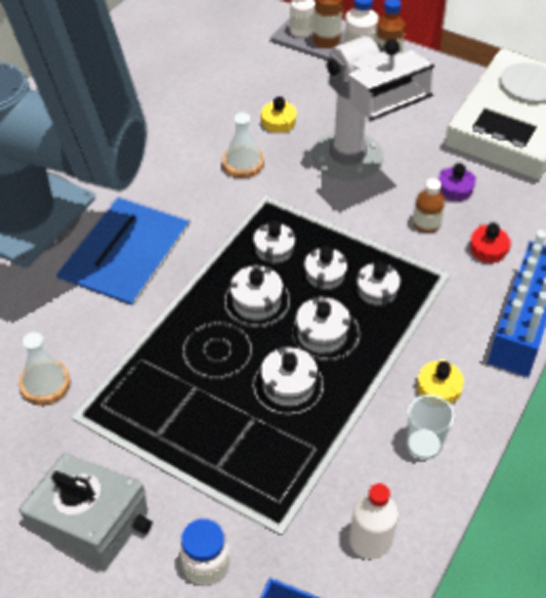

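The top crop shows three large pots on the zones at about (412,215), (496,210) and (408,308), with zone 3 empty at (496,312). The three small steel pots are at (319,193), (329,260) and (324,335). The isolator is at (757,307), nose up. The hood's ball is at (92,238) and it faces away and to the right.

Look-alikes to leave alone are the small pots off the field: yellow at (409,78) and (96,464), red at (187,113) and purple at (105,188). The steel pots I want are all on the black glass.

```bash
cat > pl.py <<'E'
from h import *
from scipy.optimize import least_squares
def plate():
    c=cam("top")
    g=cv2.cvtColor(c['frame'],cv2.COLOR_RGB2GRAY)
    # crop pixel -> image
    f=lambda q: np.array(q,float)/2.4+90-0.3
    P=w(c,f([(250,141),(648,141),(656,397),(249,397),(496,312)]),0.010)
    return c,P
def discs(c):
    """white lids on field: centre by hull fit"""
    hsv=cv2.cvtColor(c['frame'],cv2.COLOR_RGB2HSV)
    m=((hsv[...,1]<60)&(hsv[...,2]>150)).astype(np.uint8)
    m=cv2.morphologyEx(m,cv2.MORPH_CLOSE,np.ones((3,3)))
    n,l,s,ce=cv2.connectedComponentsWithStats(m)
    r=[]
    for i in range(1,n):
        if 120<s[i,4]<1500 and s[i,2]<45 and s[i,3]<45:
            pts=cv2.findContours((l==i).astype(np.uint8),cv2.RETR_EXTERNAL,cv2.CHAIN_APPROX_NONE)[0][0]
            (u,v),R=cv2.minEnclosingCircle(pts); r.append((u,v,R,s[i,4]))
    return r
E
python3 - <<'E'
from pl import *
c,P=plate(); print(np.round(P,3))
for i in range(4): print(np.linalg.norm(P[i]-P[(i+1)%4]))
print('ctr',P[:4].mean(0))
for d in discs(c): print(np.round(d,1),np.round(w(c,[d[:2]],.05)[0],3),np.round(w(c,[d[:2]],.038)[0],3))
f=lambda q: np.array(q,float)/2.4+90-0.3
print('rests',w(c,f([(586,192),(588,265),(591,341)]),.01))
print('handle',w(c,f([(757,307)]),.095), 'nose',w(c,f([(757,285)]),.112),'tail',w(c,f([(757,329)]),.095))
print('box',w(c,f([(702,262),(708,362)]),[.09,.045]))
print('foot/postbase',w(c,f([(124,350)]),.01),'ball',w(c,f([(92,238)]),.302),'mouth edge',w(c,f([(68,195),(174,248)]),.26))
E
```

```text
[[ 0.737  0.249  0.01 ]
 [ 0.724 -0.318  0.01 ]
 [ 0.361 -0.307  0.01 ]
 [ 0.374  0.249  0.01 ]
 [ 0.484 -0.092  0.01 ]]
0.5668828082509113
0.3628668708722826
0.5552870095628795
0.3625098506907757
ctr [ 0.54916353 -0.03165296  0.01      ]
[222.9 171.1  10.6 265. ] [0.645 0.147 0.05 ] [0.648 0.148 0.038]
[296.2 178.1  12.9 428. ] [ 0.616 -0.094  0.05 ] [ 0.619 -0.095  0.038]
[261.4 180.2  13.  431. ] [0.611 0.021 0.05 ] [0.614 0.021 0.038]
[226.8 197.8  10.7 275. ] [0.555 0.135 0.05 ] [0.557 0.136 0.038]
[259.  218.   14.3 452. ] [0.486 0.031 0.05 ] [0.488 0.031 0.038]
[224.5 229.5  10.8 289. ] [0.451 0.143 0.05 ] [0.453 0.144 0.038]
[479.6 324.5  22.  544. ] [ 0.128 -0.66   0.05 ] [ 0.127 -0.665  0.038]
[309.5 365.5  18.1 183. ] [ 0.024 -0.115  0.05 ] [ 0.022 -0.116  0.038]
rests [[ 0.65126254 -0.22498616  0.01      ]
 [ 0.54669753 -0.22243177  0.01      ]
 [ 0.4404759  -0.22127794  0.01      ]]
handle [[ 0.47006879 -0.43016645  0.095     ]] nose [[ 0.49664331 -0.42734735  0.112     ]] tail [[ 0.44098832 -0.42793488  0.095     ]]
box [[ 0.53280083 -0.36242179  0.09      ]
 [ 0.40414919 -0.37263809  0.045     ]]
foot/postbase [[0.44189232 0.42190433 0.01      ]] ball [[0.53812624 0.38890099 0.302     ]] mouth edge [[0.60039127 0.43170731 0.26      ]
 [0.53283545 0.30242081 0.26      ]]
```

```bash
python3 -m jog '[{"yaw":0.04,"dz":-0.1},{"yaw":0.04,"dz":-0.1},{"yaw":0.04,"dz":-0.1},{"dx":0.2,"dz":-0.1},{"dx":0.2,"dy":-0.05},{"dx":0.2,"dy":-0.05},{"dx":0.2,"dy":-0.05},{"dx":0.2},{"dx":0.1},{}]' 1
python3 - <<'E'
from h import *
o=ctrl.get_obs();print(o['position'],o['orientation'],o['finger_gap'])
c=cam("wrist"); save(c,'w1',s=1.5)
print(np.round(c['pose'],3).tolist())
print(px(c,[(.47,-.43,.093),(.503,-.43,.104)]))
E
```

```text
[ 0.20238588 -0.51141352  0.20256651] [3.14157676e+00 1.57032901e-05 3.76796809e-01] 1.0003102454542663
[[0.368, -0.894, -0.257, 0.276], [-0.93, -0.353, -0.102, -0.482], [0.0, 0.277, -0.961, 0.385], [0.0, 0.0, 0.0, 1.0]]
[[ 285.29192527 -178.38735538]
 [ 305.2689846  -244.16390796]]$[0]: bad value
```

View pics/w1.png

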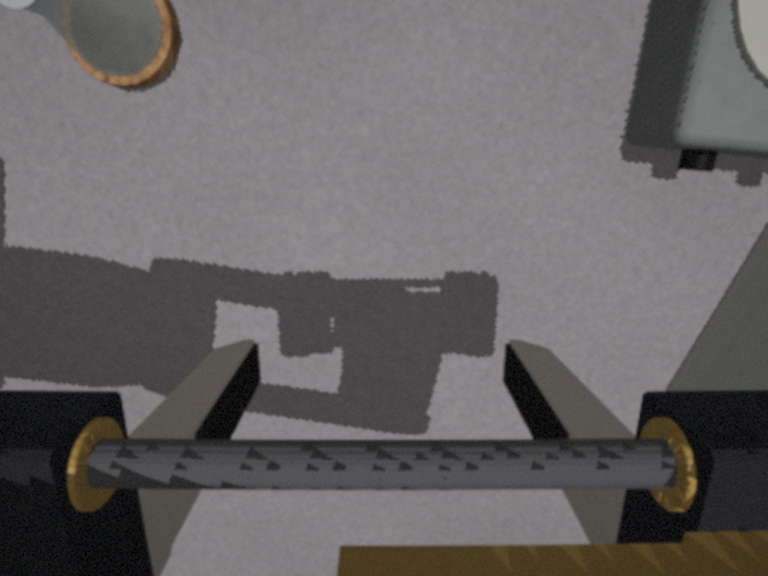

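The wrist view shows flask_a at upper left and another grey device (a stirrer) at upper right. The call was refused, so I'll resend it with all four keys in every row.

```bash
python3 -m jog '[{"dx":0,"dy":0,"dz":-0.1,"yaw":0.04},{"dx":0,"dy":0,"dz":-0.1,"yaw":0.04},{"dx":0,"dy":0,"dz":-0.1,"yaw":0.04},{"dx":0.2,"dy":0,"dz":-0.1,"yaw":0},{"dx":0.2,"dy":-0.05,"dz":0,"yaw":0},{"dx":0.2,"dy":-0.05,"dz":0,"yaw":0},{"dx":0.2,"dy":-0.05,"dz":0,"yaw":0},{"dx":0.2,"dy":0,"dz":0,"yaw":0},{"dx":0,"dy":0,"dz":0,"yaw":0}]' 1
python3 - <<'E'
from h import *
o=ctrl.get_obs();print(o['position'],o['orientation'],o['finger_gap'])
c=cam("wrist"); save(c,'w2',s=1.5)
print(np.round(c['pose'],3).tolist())
print(px(c,[(.47,-.43,.093),(.505,-.43,.104)]))
E
```

```text
clock: 2.2
position: [0.4068, -0.4802, 0.2817]
orientation: [-3.141, -0.002, 0.005]
wrist_force: [0.2, -0.2, 0.1]
finger_gap: 0.274
finger_force: 0.0
[ 0.40675661 -0.48015644  0.2817366 ] [-3.14071401e+00 -1.57761965e-03  4.51547100e-03] 0.2737454545372667
[[0.004, -0.961, -0.275, 0.485], [-1.0, -0.004, -0.0, -0.479], [-0.001, 0.275, -0.961, 0.465], [0.0, 0.0, 0.0, 1.0]]
[[211.37908428 114.56195609]
 [209.05335424  81.73175714]]
```

View pics/w2.png

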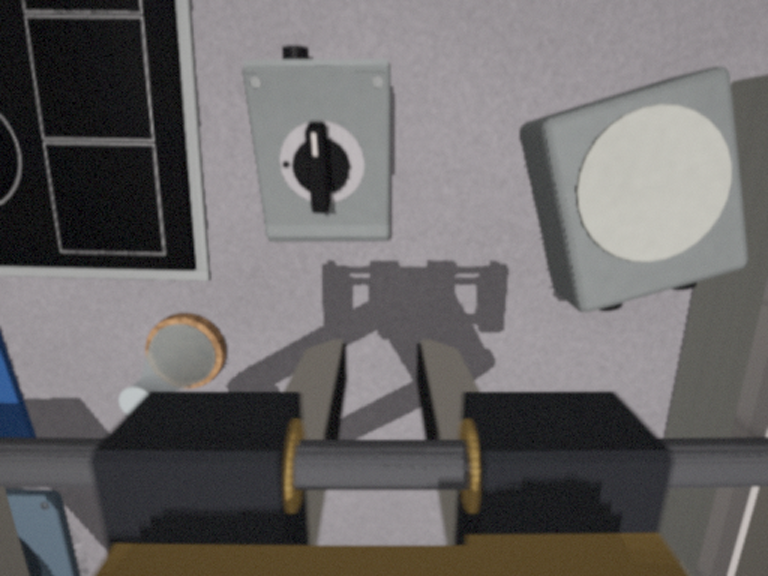

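The boss centre is at (321,165) and the nose tip at (317,124), which puts the axis at about (0.473,-0.432). I'll push the nose to the left with shut fingers.

```bash
python3 -m jog '[{"dx":0.2,"dy":0,"dz":0.1,"yaw":0},{"dx":0.2,"dy":0,"dz":0.2,"yaw":0},{"dx":0.07,"dy":0,"dz":0.2,"yaw":0},{"dx":0,"dy":0,"dz":0.2,"yaw":0},{"dx":0,"dy":0,"dz":0.15,"yaw":0},{"dx":0,"dy":0,"dz":0.04,"yaw":0},{"dx":0,"dy":0,"dz":0,"yaw":0},{"dx":0,"dy":0,"dz":0,"yaw":0}]' 1
python3 -m jog '[{"dx":0,"dy":-0.05,"dz":0,"yaw":0},{"dx":0,"dy":-0.05,"dz":0,"yaw":0},{"dx":0,"dy":-0.05,"dz":0,"yaw":0},{"dx":0,"dy":-0.05,"dz":0,"yaw":0},{"dx":0,"dy":-0.05,"dz":0,"yaw":0},{"dx":0,"dy":-0.04,"dz":0,"yaw":0},{"dx":0,"dy":0,"dz":0,"yaw":0}]'
python3 -m jog '[{"dx":0,"dy":0.1,"dz":0,"yaw":0},{"dx":0,"dy":0.05,"dz":-0.1,"yaw":0},{"dx":0,"dy":0,"dz":-0.2,"yaw":0},{"dx":0,"dy":0,"dz":-0.2,"yaw":0},{"dx":-0.2,"dy":0,"dz":-0.2,"yaw":0},{"dx":-0.2,"dy":0,"dz":-0.1,"yaw":0},{"dx":0,"dy":0,"dz":0,"yaw":0}]'
python3 - <<'E'
from h import *
c=cam("wrist"); save(c,'w3',(130,20,290,180),2)
E
```

```text
clock: 3.05
position: [0.4918, -0.4829, 0.1114]
orientation: [3.139, -0.002, -0.001]
wrist_force: [-0.2, -0.6, 0.9]
finger_gap: 0.006
finger_force: 0.0
clock: 3.75
position: [0.492, -0.422, 0.1093]
orientation: [-3.141, 0.0, 0.001]
wrist_force: [0.0, 0.1, 0.4]
finger_gap: 0.004
finger_force: 0.0
clock: 4.45
position: [0.4138, -0.4557, 0.2693]
orientation: [3.135, -0.002, -0.003]
wrist_force: [-1.4, 0.8, 1.1]
finger_gap: 0.004
finger_force: 0.0
```

View pics/w3.png

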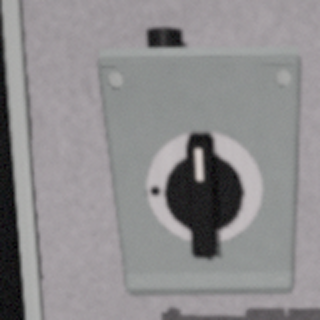

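The handle still has its nose up, so the push did not latch: the tool was about 10 mm short and too high. I'll try again lower and nearer the nose, checking the force in two halves.

```bash
python3 -m jog '[{"dx":0.1,"dy":0.06,"dz":0.1,"yaw":0},{"dx":0.1,"dy":0.06,"dz":0.1,"yaw":0},{"dx":0.1,"dy":0,"dz":0.1,"yaw":0},{"dx":0.1,"dy":0,"dz":0.1,"yaw":0},{"dx":0.045,"dy":0,"dz":0.1,"yaw":0},{"dx":0,"dy":0,"dz":0.1,"yaw":0},{"dx":0,"dy":0,"dz":0.1,"yaw":0},{"dx":0,"dy":0,"dz":0.05,"yaw":0},{"dx":0,"dy":0,"dz":0,"yaw":0},{"dx":0,"dy":0,"dz":0,"yaw":0}]' 1
```

```text
clock: 5.5
position: [0.5058, -0.4775, 0.1145]
orientation: [-3.141, -0.0, -0.0]
wrist_force: [1.0, 0.7, 0.1]
finger_gap: 0.008
finger_force: 0.0
```

```bash
python3 -m jog '[{"dx":0,"dy":0,"dz":0.035,"yaw":0},{"dx":0,"dy":0,"dz":0.035,"yaw":0},{"dx":0,"dy":-0.05,"dz":0,"yaw":0},{"dx":0,"dy":-0.05,"dz":0,"yaw":0},{"dx":0,"dy":-0.05,"dz":0,"yaw":0},{"dx":0,"dy":0,"dz":0,"yaw":0}]'
python3 -m jog '[{"dx":0,"dy":-0.025,"dz":0,"yaw":0},{"dx":0,"dy":-0.025,"dz":0,"yaw":0},{"dx":0,"dy":0,"dz":0,"yaw":0}]'
python3 -m jog '[{"dx":0,"dy":-0.025,"dz":0,"yaw":0},{"dx":0,"dy":-0.025,"dz":0,"yaw":0},{"dx":0,"dy":0,"dz":0,"yaw":0}]'
python3 - <<'E'
from h import *
c=cam("scene"); save(c,'s3',(140,285,190,345),8)
c=cam("top"); save(c,'t3',(380,190,430,250),8)
a=cv2.imread('pics/s3.png');b=cv2.imread('pics/t3.png');cv2.imwrite('pics/st3.png',np.hstack([a,b]))
E
```

```text
clock: 6.1
position: [0.5058, -0.4455, 0.1011]
orientation: [-3.141, -0.0, 0.001]
wrist_force: [-0.0, -0.0, 0.1]
finger_gap: 0.005
finger_force: 0.0
clock: 6.4
position: [0.5055, -0.4368, 0.1007]
orientation: [-3.141, -0.0, 0.0]
wrist_force: [-0.4, -0.5, 0.5]
finger_gap: 0.004
finger_force: 0.0
clock: 6.7
position: [0.5054, -0.4267, 0.1005]
orientation: [-3.141, 0.0, 0.0]
wrist_force: [0.3, -0.6, 0.0]
finger_gap: 0.006
finger_force: 0.0
```

View pics/st3.png

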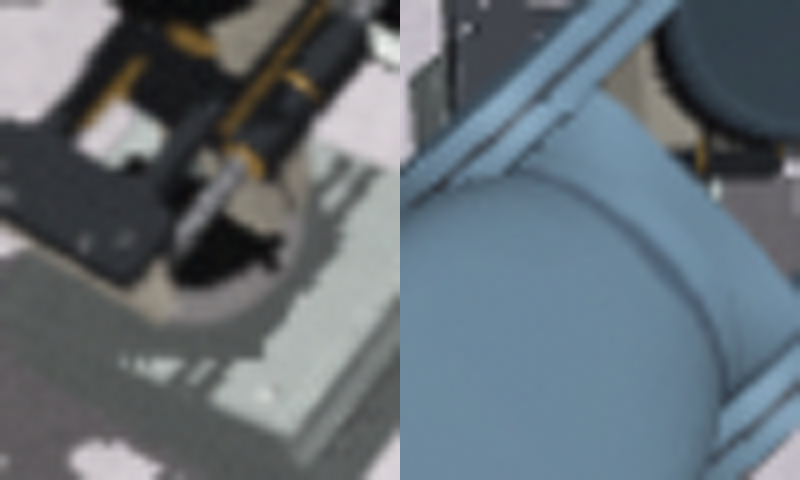

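```bash
python3 - <<'E'
from h import *
t=cam("top");s=cam("scene")
for z in (.03,.05,.07,.093,.11): print(z,w(t,[(405.1,217.6)],z)[0].round(4),w(s,[(165.7,311.9)],z)[0].round(4))
E
```

```text
0.03 [ 0.4792 -0.4495  0.03  ] [ 0.4495 -0.4105  0.03  ]
0.05 [ 0.4764 -0.4435  0.05  ] [ 0.4589 -0.4179  0.05  ]
0.07 [ 0.4736 -0.4376  0.07  ] [ 0.4683 -0.4254  0.07  ]
0.093 [ 0.4704 -0.4307  0.093 ] [ 0.4791 -0.434   0.093 ]
0.11 [ 0.468  -0.4256  0.11  ] [ 0.487  -0.4403  0.11  ]
```

```bash
python3 -m jog '[{"dx":0,"dy":0,"dz":-0.1,"yaw":0},{"dx":0,"dy":0,"dz":-0.2,"yaw":0},{"dx":-0.1,"dy":0,"dz":-0.2,"yaw":0},{"dx":-0.2,"dy":0,"dz":-0.2,"yaw":0},{"dx":-0.2,"dy":0,"dz":-0.1,"yaw":0},{"dx":0,"dy":0,"dz":0,"yaw":0},{"dx":0,"dy":0,"dz":0,"yaw":0}]'
python3 - <<'E'
from h import *
c=cam("wrist"); save(c,'w4',None,1.5)
print(px(c,[(.47,-.43,.093),(.505,-.43,.104)])*1.5)
E
```

```text
clock: 7.6
position: [0.4098, -0.428, 0.2568]
orientation: [3.14, -0.001, -0.002]
wrist_force: [-0.0, 0.8, -0.8]
finger_gap: 0.0
finger_force: 0.0
[[384.91948819 177.88577761]
 [385.06931267 125.38906114]]
```

View pics/w4.png

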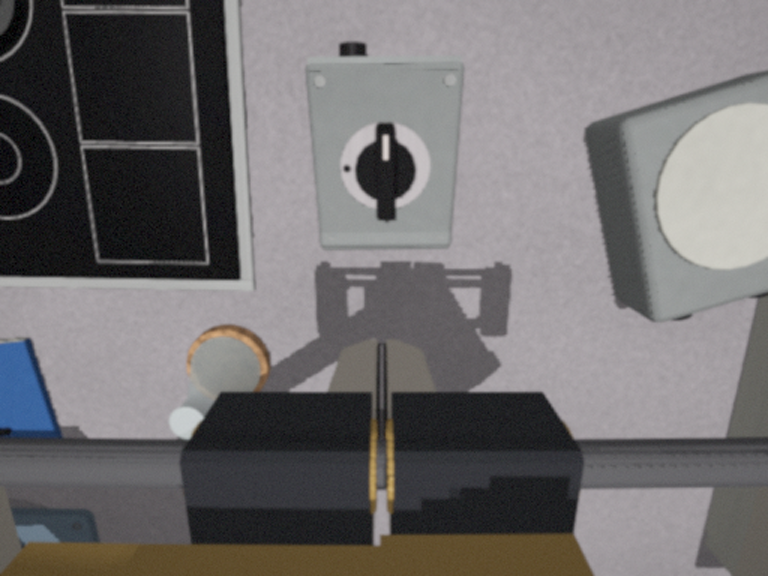

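```bash
python3 - <<'E'
from h import *
c=cam("wrist");o=ctrl.get_obs();p=o['position'];print(p,o['orientation'])
print(c['fx'],c['cx'],c['cy'])
print('tips',px(c,[p+[0,0,-.014],p+[.0075,.0175,-.014],p+[.0075,-.0175,-.014],p+[.0075,.0175,.03]])*1.5)
print('box far/near',px(c,[(.54,-.375,.09),(.54,-.485,.09),(.40,-.375,.045),(.40,-.485,.045)])*1.5)
print('tail',px(c,[(.473-.028,-.43,.084),(.473+.0354,-.43,.104),(.473,-.43,.093)])*1.5)
E
```

```text
[ 0.41039843 -0.42716243  0.25485158] [-3.14012489e+00  4.16269014e-04 -2.32337087e-04]
317.6187588723047 254.05058708515043 191.66073744465072
tips [[382.71976453 334.28842667]
 [342.9385629  318.40766663]
 [422.49588635 318.3257151 ]
 [333.28885677 360.82953049]]
box far/near [[304.96583441  72.75733143]
 [467.40002202  72.58289735]
 [320.34421827 259.91502266]
 [450.41160003 259.77620043]]
tail [[385.89752018 212.12582629]
 [386.32330233 120.31343686]
 [386.07781968 173.98017823]]
```

The handle is still on and nothing touched it, and the fingertips look shorter in the image than stated. I'll check the real tip height by touching the bare bench lightly.

```bash
python3 -m jog '[{"dx":-0.2,"dy":0.1,"dz":0.1,"yaw":0},{"dx":-0.2,"dy":0.03,"dz":0.15,"yaw":0},{"dx":0,"dy":0,"dz":0.2,"yaw":0},{"dx":0,"dy":0,"dz":0.2,"yaw":0},{"dx":0,"dy":0,"dz":0.2,"yaw":0},{"dx":0,"dy":0,"dz":0.2,"yaw":0},{"dx":0,"dy":0,"dz":0.05,"yaw":0},{"dx":0,"dy":0,"dz":0,"yaw":0},{"dx":0,"dy":0,"dz":0,"yaw":0}]'
for i in 1; do python3 -m jog '[{"dx":0,"dy":0,"dz":0.05,"yaw":0},{"dx":0,"dy":0,"dz":0,"yaw":0}]'; python3 -m jog '[{"dx":0,"dy":0,"dz":0.03,"yaw":0},{"dx":0,"dy":0,"dz":0,"yaw":0}]' ; python3 -m jog '[{"dx":0,"dy":0,"dz":0.02,"yaw":0},{"dx":0,"dy":0,"dz":0,"yaw":0}]'; done | grep -E "pos|force"
```

```text
clock: 8.6
position: [0.3313, -0.4542, 0.037]
orientation: [3.14, -0.001, 0.0]
wrist_force: [-0.2, -0.6, 0.2]
finger_gap: 0.005
finger_force: 0.0
position: [0.3306, -0.4537, 0.0265]
wrist_force: [-0.2, 0.9, -0.4]
finger_force: 0.0
position: [0.3302, -0.4532, 0.0199]
wrist_force: [-0.3, 0.4, 0.4]
finger_force: 0.0
position: [0.3301, -0.4531, 0.0157]
wrist_force: [0.1, 0.6, 0.1]
finger_force: 0.0
```

```bash
(python3 -m jog '[{"dx":0,"dy":0,"dz":0.01,"yaw":0},{"dx":0,"dy":0,"dz":0,"yaw":0}]'; python3 -m jog '[{"dx":0,"dy":0,"dz":0.01,"yaw":0},{"dx":0,"dy":0,"dz":0,"yaw":0}]' ; python3 -m jog '[{"dx":0,"dy":0,"dz":0.01,"yaw":0},{"dx":0,"dy":0,"dz":0,"yaw":0}]') | grep -E "pos|force"
python3 - <<'E'
from h import *
c=cam("wrist"); save(c,'w5',None,1.5)
o=ctrl.get_obs();p=o['position']
print('tips',px(c,[p+[0,0,-.014],p+[.0075,.0175,-.014],p+[.0075,-.0175,-.014]])*1.5)
E
```

```text
position: [0.3303, -0.4533, 0.0139]
wrist_force: [-0.5, -0.2, 0.4]
finger_force: 0.0
position: [0.3302, -0.4533, 0.0119]
wrist_force: [-0.0, -0.2, 0.6]
finger_force: 0.0
position: [0.3303, -0.4532, 0.0099]
wrist_force: [-0.0, 0.7, 0.2]
finger_force: 0.0
tips [[383.58155164 335.40911975]
 [343.66959543 319.45345151]
 [423.5298739  319.42991466]]
```

View pics/w5.png

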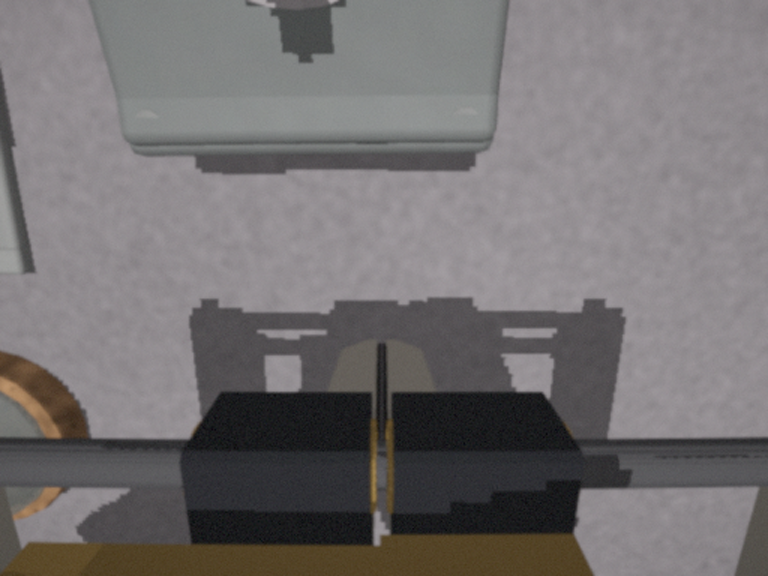

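```bash
(python3 -m jog '[{"dx":0,"dy":0,"dz":0.02,"yaw":0},{"dx":0,"dy":0,"dz":0,"yaw":0}]'; python3 -m jog '[{"dx":0,"dy":0,"dz":0.02,"yaw":0},{"dx":0,"dy":0,"dz":0,"yaw":0}]' ; python3 -m jog '[{"dx":0,"dy":0,"dz":0.02,"yaw":0},{"dx":0,"dy":0,"dz":0,"yaw":0}]';python3 -m jog '[{"dx":0,"dy":0,"dz":0.02,"yaw":0},{"dx":0,"dy":0,"dz":0,"yaw":0}]') | grep -E "pos|wrist"
```

```text
position: [0.3302, -0.453, 0.0056]
wrist_force: [0.5, -0.2, 0.5]
position: [0.3301, -0.453, 0.0015]
wrist_force: [0.3, -0.1, -0.5]
position: [0.3302, -0.453, -0.0024]
wrist_force: [-0.3, -0.1, -1.3]
position: [0.3302, -0.4531, -0.0064]
wrist_force: [0.2, -0.3, -0.9]
```

```bash
(python3 -m jog '[{"dx":0,"dy":0,"dz":0.01,"yaw":0},{"dx":0,"dy":0,"dz":0,"yaw":0}]'; python3 -m jog '[{"dx":0,"dy":0,"dz":0.01,"yaw":0},{"dx":0,"dy":0,"dz":0,"yaw":0}]' ; python3 -m jog '[{"dx":0,"dy":0,"dz":0.01,"yaw":0},{"dx":0,"dy":0,"dz":0,"yaw":0}]';python3 -m jog '[{"dx":0,"dy":0,"dz":0.01,"yaw":0},{"dx":0,"dy":0,"dz":0,"yaw":0}]') | grep -E "pos|wrist"
```

```text
position: [0.3303, -0.4532, -0.0081]
wrist_force: [-1.0, -0.4, 0.2]
position: [0.3303, -0.4533, -0.0101]
wrist_force: [0.6, -0.4, -0.2]
position: [0.3302, -0.4532, -0.0121]
wrist_force: [0.4, 0.5, -0.1]
position: [0.3303, -0.4532, -0.0141]
wrist_force: [-0.0, 0.2, -0.1]
```

```bash
(python3 -m jog '[{"dx":0,"dy":0,"dz":0.01,"yaw":0},{"dx":0,"dy":0,"dz":0,"yaw":0}]'; python3 -m jog '[{"dx":0,"dy":0,"dz":0.01,"yaw":0},{"dx":0,"dy":0,"dz":0,"yaw":0}]' ; python3 -m jog '[{"dx":0,"dy":0,"dz":0.01,"yaw":0},{"dx":0,"dy":0,"dz":0,"yaw":0}]') | grep -E "pos|wrist"
python3 - <<'E'
from h import *
c=cam("wrist"); save(c,'w6',(120,190,400,300),2)
c=cam("scene"); save(c,'s6',(60,180,200,290),4)
a=cv2.imread('pics/w6.png');b=cv2.imread('pics/s6.png');print(a.shape,b.shape);cv2.imwrite('pics/ws6.png',np.vstack([cv2.copyMakeBorder(b,0,0,0,0,0),a])[:600])
E
```

```text
position: [0.3304, -0.4535, -0.0158]
wrist_force: [0.2, -0.3, 1.3]
position: [0.3304, -0.4535, -0.0159]
wrist_force: [-2.5, 5.2, 18.5]
position: [0.3305, -0.4536, -0.0159]
wrist_force: [-5.6, 9.4, 34.8]
(220, 560, 3) (440, 560, 3)
```

View pics/ws6.png

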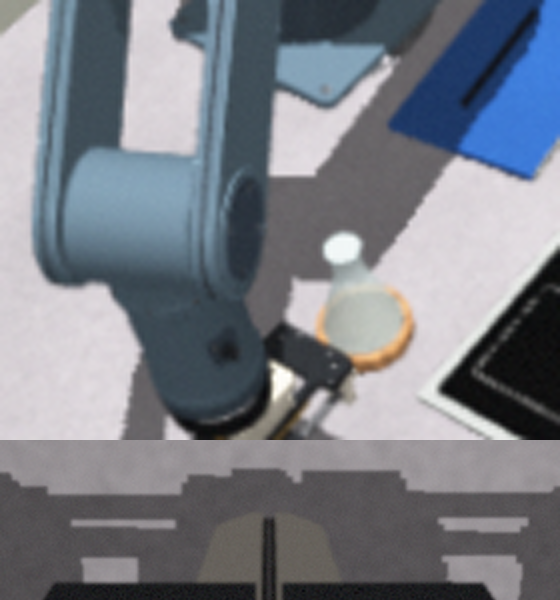

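Contact comes at a reported z of -0.016, so the fingertips sit 16 mm behind the reported TCP: tip z = reported z + 0.016 and grasp z = reported z + 0.035. I'll redo the push with that offset.

```bash
python3 -m jog '[{"dx":0,"dy":0,"dz":-0.1,"yaw":0},{"dx":0,"dy":0,"dz":-0.2,"yaw":0},{"dx":0,"dy":0,"dz":-0.2,"yaw":0},{"dx":0,"dy":0.03,"dz":-0.2,"yaw":0},{"dx":0.1,"dy":0.05,"dz":-0.1,"yaw":0},{"dx":0.2,"dy":0.05,"dz":0,"yaw":0},{"dx":0.2,"dy":0,"dz":0,"yaw":0},{"dx":0.2,"dy":0,"dz":0,"yaw":0},{"dx":0.15,"dy":0,"dz":0.1,"yaw":0},{"dx":0,"dy":0,"dz":0.1,"yaw":0},{"dx":0,"dy":0,"dz":0.1,"yaw":0},{"dx":0,"dy":0,"dz":0,"yaw":0}]' 1
python3 -m jog '[{"dx":0,"dy":0,"dz":0,"yaw":0}]'
```

```text
clock: 13.35
position: [0.4991, -0.4771, 0.0761]
orientation: [-3.136, 0.004, 0.0]
wrist_force: [-0.4, 0.2, -0.0]
finger_gap: 0.001
finger_force: 0.0
clock: 13.45
position: [0.5001, -0.4792, 0.0799]
orientation: [-3.141, 0.001, -0.0]
wrist_force: [0.1, 0.3, -0.1]
finger_gap: 0.006
finger_force: 0.0
```

```bash
python3 -m jog '[{"dx":0,"dy":0,"dz":0.05,"yaw":0},{"dx":0,"dy":-0.05,"dz":0,"yaw":0},{"dx":0,"dy":-0.05,"dz":0,"yaw":0},{"dx":0,"dy":-0.05,"dz":0,"yaw":0},{"dx":0,"dy":0,"dz":0,"yaw":0}]' | grep -E "pos|wrist"
python3 -m jog '[{"dx":0,"dy":-0.04,"dz":0,"yaw":0},{"dx":0,"dy":-0.04,"dz":0,"yaw":0},{"dx":0,"dy":0,"dz":0,"yaw":0}]'| grep -E "pos|wrist"
python3 -m jog '[{"dx":0,"dy":-0.04,"dz":0,"yaw":0},{"dx":0,"dy":-0.03,"dz":0,"yaw":0},{"dx":0,"dy":0,"dz":0,"yaw":0},{"dx":0,"dy":0,"dz":0,"yaw":0}]'| grep -E "pos|wrist"
python3 -m jog '[{"dx":0,"dy":0.05,"dz":0,"yaw":0},{"dx":0,"dy":0.1,"dz":-0.1,"yaw":0},{"dx":0,"dy":0,"dz":-0.2,"yaw":0},{"dx":0,"dy":0,"dz":-0.2,"yaw":0},{"dx":-0.2,"dy":-0.1,"dz":-0.2,"yaw":0},{"dx":-0.2,"dy":-0.1,"dz":-0.2,"yaw":0},{"dx":-0.1,"dy":0,"dz":-0.1,"yaw":0},{"dx":0,"dy":0,"dz":0,"yaw":0},{"dx":0,"dy":0,"dz":0,"yaw":0}]' 0
python3 - <<'E'
from h import *
c=cam("wrist"); cv2.imwrite('pics/wfull7.png',c['frame'][...,::-1])
P=px(c,[(.471,-.43,.093)])[0];x,y=P.astype(int);print(P);save(c,'w7',(max(x-60,0),max(y-50,0),x+60,y+50),3)
E
```

```text
position: [0.5009, -0.4493, 0.0711]
wrist_force: [-0.2, -5.5, -3.3]
position: [0.5007, -0.4328, 0.0709]
wrist_force: [0.0, -1.2, 1.9]
position: [0.5003, -0.4188, 0.07]
wrist_force: [0.5, 0.4, 0.4]
clock: 15.55
position: [0.4137, -0.417, 0.257]
orientation: [3.141, -0.001, -0.002]
wrist_force: [0.1, -0.4, -0.7]
finger_gap: 0.731
finger_force: 0.0
[266.95114415 121.3274567 ]
```

View pics/w7.png

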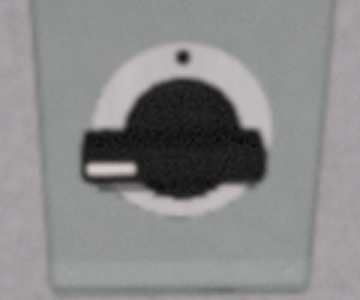

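The isolator is off, with the nose bar pointing left at (110,168). Next I'll take a wrist overview of the field and fit the plate and pots by script.

```bash
python3 -m jog '[{"dx":0.1,"dy":-0.2,"dz":-0.1,"yaw":0},{"dx":0.1,"dy":-0.2,"dz":-0.1,"yaw":0},{"dx":0.1,"dy":-0.2,"dz":-0.1,"yaw":0},{"dx":0,"dy":-0.2,"dz":-0.1,"yaw":0},{"dx":0,"dy":-0.2,"dz":-0.1,"yaw":0},{"dx":0,"dy":-0.2,"dz":-0.1,"yaw":0},{"dx":0,"dy":-0.2,"dz":-0.1,"yaw":0},{"dx":0,"dy":-0.2,"dz":0,"yaw":0},{"dx":0,"dy":-0.2,"dz":0,"yaw":0},{"dx":0,"dy":-0.14,"dz":0,"yaw":0},{"dx":0,"dy":0,"dz":0,"yaw":0},{"dx":0,"dy":0,"dz":0,"yaw":0}]' 0
python3 - <<'E'
from pl import *
c=cam("wrist"); save(c,'w8',None,1.5); np.save('c8.npy',c,allow_pickle=True)
for k in ("large0","small0"): print(k,[(round(d['score'],2),np.round(d['extent']).astype(int).tolist()) for d in ctrl.spot_in(c,k)])
E
```

```text
clock: 16.8
position: [0.4743, -0.0276, 0.3953]
orientation: [-3.141, 0.003, 0.002]
wrist_force: [0.1, -0.4, -0.0]
finger_gap: 1.001
finger_force: 0.0
large0 [(0.91, [268, 26, 326, 86]), (0.72, [135, 74, 178, 120]), (0.69, [196, 116, 245, 164]), (0.67, [196, 29, 251, 88])]
small0 [(0.84, [131, 74, 178, 117]), (0.76, [132, 137, 178, 181]), (0.59, [1, 223, 33, 260]), (0.58, [117, 13, 165, 58])]
```

View pics/w8.png

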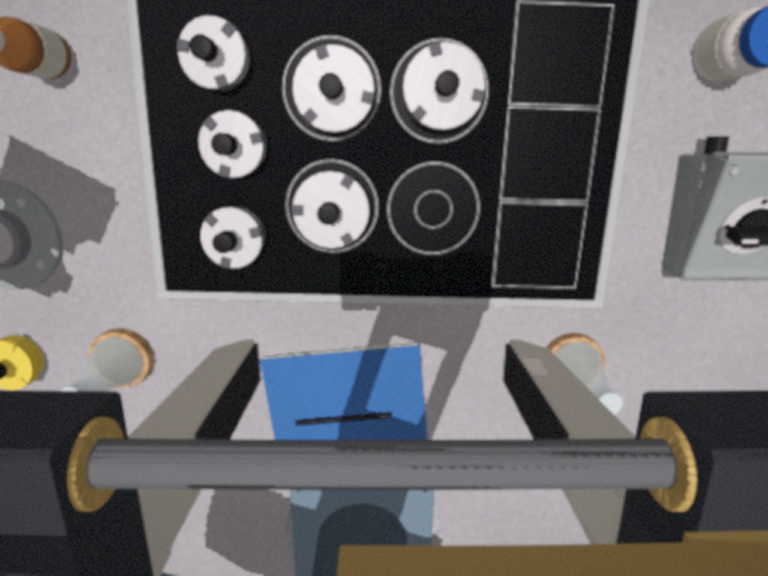

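The wrist view shows the zone 3 rings at (433,208), the rest-square corners along (518,2)-(493,286) and (613,6)-(578,288), and the large lids at (440,85), (333,85) and (332,210). The small lids are at (213,52), (232,144) and (232,238).

```bash
python3 - <<'E'
from pl import *
c=np.load('c8.npy',allow_pickle=True).item()
f=lambda q:np.array(q,float)/1.5
G=w(c,f([(518,2),(508,104),(502,200),(493,286),(613,6),(600,108),(587,202),(578,288)]),.01)
print('grid',G.round(3)[:,:2].tolist())
print('rests',[((G[i]+G[i+1]+G[i+4]+G[i+5])/4).round(4)[:2].tolist() for i in range(3)])
print('zone3',w(c,f([(433.5,208.5),(434,209)]),.01).round(4), 'ring1',w(c,f([(332,206),(331.5,88)]),.01).round(3).tolist())
for d in discs(c): print(np.round(d,1),w(c,[d[:2]],.05)[0].round(4),w(c,[d[:2]],.038)[0].round(4))
print('knob tops L',w(c,f([(447,80),(331,83),(329,211)]),.082).round(3).tolist())
print('knob tops S',w(c,f([(202,46),(221,143),(222,241)]),.07).round(3).tolist())
print('corners',w(c,f([(163,295),(603,303)]),.01).round(3).tolist())
E
```

```text
grid [[0.706, -0.172], [0.603, -0.169], [0.496, -0.169], [0.391, -0.166], [0.703, -0.275], [0.6, -0.273], [0.494, -0.271], [0.388, -0.272]]
rests [[0.653, -0.2221], [0.5483, -0.2203], [0.4423, -0.2193]]
zone3 [[ 0.486  -0.0885  0.01  ]
 [ 0.4854 -0.0891  0.01  ]] ring1 [[0.489, 0.032, 0.01], [0.619, 0.029, 0.01]]
[153.9 157.8  20.9 945. ] [0.4591 0.1422 0.05  ] [0.4569 0.146  0.038 ]
[283.  248.4  19.6 366. ] [ 0.2919 -0.0797  0.05  ] [ 0.286  -0.0809  0.038 ]
[198.  329.   14.1 182. ] [0.1147 0.0847 0.05  ] [0.1047 0.0872 0.038 ]
knob tops L [[0.618, -0.09, 0.082], [0.615, 0.022, 0.082], [0.492, 0.028, 0.082]]
knob tops S [[0.651, 0.149, 0.07], [0.56, 0.138, 0.07], [0.458, 0.146, 0.07]]
corners [[0.378, 0.247, 0.01], [0.369, -0.306, 0.01]]
```

```bash
python3 -m jog '[{"dx":0.15,"dy":0.1,"dz":0.15,"yaw":0},{"dx":0.15,"dy":0.1,"dz":0.15,"yaw":0},{"dx":0.15,"dy":0.12,"dz":0.15,"yaw":0},{"dx":0.15,"dy":0,"dz":0.15,"yaw":0},{"dx":0.115,"dy":0,"dz":0.15,"yaw":0},{"dx":0,"dy":0,"dz":0.2,"yaw":0},{"dx":0,"dy":0,"dz":0.2,"yaw":0},{"dx":0,"dy":0,"dz":0.2,"yaw":0},{"dx":0,"dy":0,"dz":0.12,"yaw":0},{"dx":0,"dy":0,"dz":0,"yaw":0},{"dx":0,"dy":0,"dz":0,"yaw":0}]' 0.4
```

```text
clock: 18.05
position: [0.6168, -0.0933, 0.1027]
orientation: [-3.141, 0.001, -0.002]
wrist_force: [-0.0, -1.1, 1.0]
finger_gap: 0.597
finger_force: 0.0
```

```bash
python3 -m jog '[{"dx":0,"dy":0,"dz":0.11,"yaw":0},{"dx":0,"dy":0,"dz":0.1,"yaw":0},{"dx":0,"dy":0,"dz":0.1,"yaw":0},{"dx":0,"dy":0,"dz":0,"yaw":0},{"dx":0,"dy":0,"dz":0,"yaw":0}]' 0.4
python3 -m jog '[{"dx":0,"dy":0,"dz":0,"yaw":0},{"dx":0,"dy":0,"dz":0,"yaw":0},{"dx":0,"dy":0,"dz":0,"yaw":0},{"dx":0,"dy":0,"dz":0,"yaw":0}]' 1
python3 -m jog '[{"dx":0.02,"dy":0.05,"dz":0,"yaw":0},{"dx":0.02,"dy":0.08,"dz":0,"yaw":0},{"dx":0.02,"dy":0.08,"dz":0,"yaw":0},{"dx":0.02,"dy":0.08,"dz":0,"yaw":0},{"dx":0.02,"dy":0.08,"dz":0,"yaw":0},{"dx":0.02,"dy":0.08,"dz":0,"yaw":0},{"dx":0.02,"dy":0.08,"dz":0,"yaw":0},{"dx":0.02,"dy":0.08,"dz":0,"yaw":0},{"dx":0.015,"dy":0.04,"dz":0,"yaw":0},{"dx":0,"dy":0,"dz":0,"yaw":0},{"dx":0,"dy":0,"dz":0,"yaw":0}]'
```

```text
clock: 18.55
position: [0.618, -0.0928, 0.0427]
orientation: [3.141, -0.002, -0.001]
wrist_force: [-0.7, 0.9, 0.2]
finger_gap: 0.598
finger_force: 0.0
clock: 18.95
position: [0.617, -0.0922, 0.0414]
orientation: [3.141, -0.001, -0.0]
wrist_force: [-0.5, 0.6, -0.2]
finger_gap: 0.306
finger_force: 0.0
clock: 20.05
position: [0.6523, -0.2244, 0.0409]
orientation: [3.139, -0.001, -0.001]
wrist_force: [-0.0, -3.1, 2.6]
finger_gap: 0.254
finger_force: 30.0
```

```bash
python3 -m jog '[{"dx":0,"dy":0,"dz":0,"yaw":0},{"dx":0,"dy":0,"dz":0,"yaw":0},{"dx":0,"dy":0,"dz":-0.15,"yaw":0},{"dx":0,"dy":0,"dz":-0.2,"yaw":0},{"dx":-0.1,"dy":-0.2,"dz":0,"yaw":0},{"dx":-0.095,"dy":-0.2,"dz":0,"yaw":0},{"dx":0,"dy":-0.2,"dz":0,"yaw":0},{"dx":0,"dy":-0.2,"dz":0,"yaw":0},{"dx":0,"dy":-0.2,"dz":0,"yaw":0},{"dx":0,"dy":-0.225,"dz":0,"yaw":0},{"dx":0,"dy":0,"dz":0,"yaw":0},{"dx":0,"dy":0,"dz":0,"yaw":0}]' 0.4
python3 - <<'E'
from pl import *
c=cam("top"); 
for d in discs(c):
  if 100<d[0]<420 and d[1]<300: print(np.round(d,1),w(c,[d[:2]],.05)[0].round(4),w(c,[d[:2]],.038)[0].round(4))
E
```

```text
clock: 21.25
position: [0.6121, 0.0246, 0.1105]
orientation: [3.142, 0.001, 0.003]
wrist_force: [0.5, 0.2, 0.4]
finger_gap: 0.603
finger_force: 0.0
[336.2 167.   12.8 420. ] [ 0.6504 -0.227   0.05  ] [ 0.6535 -0.229   0.038 ]
[222.  170.3  10.2 173. ] [0.6477 0.1498 0.05  ] [0.6507 0.1508 0.038 ]
```

```bash
python3 -m jog '[{"dx":0,"dy":0.01,"dz":0.15,"yaw":0},{"dx":0,"dy":0,"dz":0.15,"yaw":0},{"dx":0,"dy":0,"dz":0.05,"yaw":0},{"dx":0,"dy":0,"dz":0,"yaw":0},{"dx":0,"dy":0,"dz":0,"yaw":0}]' 0.4
python3 -m jog '[{"dx":0,"dy":0,"dz":0,"yaw":0},{"dx":0,"dy":0,"dz":0,"yaw":0},{"dx":0,"dy":0,"dz":0,"yaw":0},{"dx":0,"dy":0,"dz":0,"yaw":0},{"dx":0,"dy":0,"dz":0,"yaw":0},{"dx":0,"dy":0,"dz":0,"yaw":0},{"dx":0,"dy":0,"dz":0,"yaw":0}]' 1
```

```text
clock: 21.8
position: [0.6135, 0.02, 0.0416]
orientation: [3.141, -0.001, -0.001]
wrist_force: [0.7, 0.1, -0.3]
finger_gap: 0.6
finger_force: 0.0
clock: 22.5
position: [0.613, 0.0214, 0.0413]
orientation: [-3.141, -0.001, -0.0]
wrist_force: [0.3, 2.9, 5.0]
finger_gap: 0.249
finger_force: 30.0
```

```bash
python3 -m jog '[{"dx":-0.01,"dy":0.05,"dz":0,"yaw":0},{"dx":-0.03,"dy":0.1,"dz":0,"yaw":0},{"dx":-0.03,"dy":0.12,"dz":0,"yaw":0},{"dx":-0.03,"dy":0.12,"dz":0,"yaw":0},{"dx":-0.03,"dy":0.12,"dz":0,"yaw":0},{"dx":-0.03,"dy":0.12,"dz":0,"yaw":0},{"dx":-0.03,"dy":0.12,"dz":0,"yaw":0},{"dx":-0.03,"dy":0.12,"dz":0,"yaw":0},{"dx":-0.03,"dy":0.12,"dz":0,"yaw":0},{"dx":-0.03,"dy":0.12,"dz":0,"yaw":0},{"dx":-0.03,"dy":0.07,"dz":0,"yaw":0},{"dx":-0.015,"dy":0.025,"dz":0,"yaw":0}]'
python3 -m jog '[{"dx":0,"dy":0,"dz":0,"yaw":0},{"dx":0,"dy":0,"dz":0,"yaw":0}]'
```

```text
clock: 23.7
position: [0.548, -0.2216, 0.0413]
orientation: [3.141, -0.002, -0.002]
wrist_force: [4.2, 4.0, 5.4]
finger_gap: 0.254
finger_force: 30.0
clock: 23.9
position: [0.5478, -0.2219, 0.0414]
orientation: [3.139, -0.001, -0.0]
wrist_force: [-1.6, -3.4, 5.8]
finger_gap: 0.252
finger_force: 30.0
```

```bash
python3 -m jog '[{"dx":0,"dy":0,"dz":0,"yaw":0},{"dx":0,"dy":0,"dz":0,"yaw":0},{"dx":0,"dy":0,"dz":-0.15,"yaw":0},{"dx":0,"dy":0,"dz":-0.2,"yaw":0},{"dx":-0.1,"dy":-0.2,"dz":0,"yaw":0},{"dx":-0.1,"dy":-0.2,"dz":0,"yaw":0},{"dx":-0.095,"dy":-0.2,"dz":0,"yaw":0},{"dx":0,"dy":-0.2,"dz":0,"yaw":0},{"dx":0,"dy":-0.2,"dz":0,"yaw":0},{"dx":0,"dy":-0.2,"dz":0,"yaw":0},{"dx":0,"dy":-0.05,"dz":0,"yaw":0},{"dx":0,"dy":0,"dz":0,"yaw":0}]' 0.4
python3 -m jog '[{"dx":0,"dy":0,"dz":0,"yaw":0}]'
python3 - <<'E'
from pl import *
c=cam("top"); 
for d in discs(c):
  if 100<d[0]<420 and d[1]<300: print(np.round(d,1),w(c,[d[:2]],.05)[0].round(4),w(c,[d[:2]],.038)[0].round(4))
E
```

```text
clock: 25.1
position: [0.4881, 0.0315, 0.1104]
orientation: [-3.142, 0.001, 0.003]
wrist_force: [0.1, -0.4, -1.1]
finger_gap: 0.6
finger_force: 0.0
clock: 25.2
position: [0.4887, 0.0293, 0.1105]
orientation: [3.141, 0.0, 0.001]
wrist_force: [-0.4, -0.5, -0.1]
finger_gap: 0.602
finger_force: 0.0
[336.2 167.   12.8 419. ] [ 0.6504 -0.227   0.05  ] [ 0.6535 -0.229   0.038 ]
[222.9 170.8  10.4 262. ] [0.6459 0.1468 0.05  ] [0.6489 0.1478 0.038 ]
[337.  197.7  13.1 439. ] [ 0.5473 -0.2241  0.05  ] [ 0.5495 -0.226   0.038 ]
[225.  197.   10.3 145. ] [0.5578 0.1406 0.05  ] [0.5601 0.1415 0.038 ]
[221.5 228.5   9.8 122. ] [0.4549 0.1526 0.05  ] [0.4564 0.1536 0.038 ]
[277.9 266.4   9.9 159. ] [ 0.3299 -0.0254  0.05  ] [ 0.3305 -0.0258  0.038 ]
```

```bash
python3 -m jog '[{"dx":0,"dy":0,"dz":0.15,"yaw":0},{"dx":0,"dy":0,"dz":0.15,"yaw":0},{"dx":0,"dy":0,"dz":0.05,"yaw":0},{"dx":0,"dy":0,"dz":0,"yaw":0},{"dx":0,"dy":0,"dz":0,"yaw":0}]' 0.4 | grep pos
python3 -m jog '[{"dx":0,"dy":0,"dz":0,"yaw":0},{"dx":0,"dy":0,"dz":0,"yaw":0},{"dx":0,"dy":0,"dz":0,"yaw":0},{"dx":0,"dy":0,"dz":0,"yaw":0},{"dx":0,"dy":0,"dz":0,"yaw":0},{"dx":0,"dy":0,"dz":0,"yaw":0},{"dx":0,"dy":0,"dz":0,"yaw":0}]' 1 | tail -5
python3 -m jog '[{"dx":-0.01,"dy":0.05,"dz":0,"yaw":0},{"dx":-0.02,"dy":0.1,"dz":0,"yaw":0},{"dx":-0.02,"dy":0.12,"dz":0,"yaw":0},{"dx":-0.02,"dy":0.12,"dz":0,"yaw":0},{"dx":-0.02,"dy":0.12,"dz":0,"yaw":0},{"dx":-0.02,"dy":0.12,"dz":0,"yaw":0},{"dx":-0.02,"dy":0.12,"dz":0,"yaw":0},{"dx":-0.02,"dy":0.12,"dz":0,"yaw":0},{"dx":-0.03,"dy":0.12,"dz":0,"yaw":0},{"dx":-0.03,"dy":0.12,"dz":0,"yaw":0},{"dx":-0.02,"dy":0.1,"dz":0,"yaw":0},{"dx":-0.01,"dy":0.035,"dz":0,"yaw":0}]' |grep pos
python3 -m jog '[{"dx":0,"dy":0,"dz":0,"yaw":0},{"dx":0,"dy":0,"dz":0,"yaw":0}]'
```

```text
position: [0.4895, 0.0291, 0.0414]
position: [0.489, 0.0298, 0.0412]
orientation: [3.141, -0.001, -0.0]
wrist_force: [-0.6, -0.2, 4.4]
finger_gap: 0.248
finger_force: 30.0
position: [0.4407, -0.2206, 0.0412]
clock: 27.85
position: [0.4407, -0.2208, 0.0412]
orientation: [3.139, -0.001, -0.001]
wrist_force: [-1.7, -4.5, 3.9]
finger_gap: 0.249
finger_force: 30.0
```

```bash
python3 -m jog '[{"dx":0,"dy":0,"dz":0,"yaw":0},{"dx":0,"dy":0,"dz":0,"yaw":0},{"dx":0,"dy":0,"dz":-0.15,"yaw":0},{"dx":0,"dy":0,"dz":-0.2,"yaw":0},{"dx":0.1,"dy":-0.2,"dz":0,"yaw":0},{"dx":0.1,"dy":-0.2,"dz":0,"yaw":0},{"dx":0.1,"dy":-0.2,"dz":0,"yaw":0},{"dx":0.1,"dy":-0.2,"dz":0,"yaw":0},{"dx":0.1,"dy":-0.2,"dz":0,"yaw":0},{"dx":0.1,"dy":-0.2,"dz":0,"yaw":0},{"dx":0.1,"dy":-0.2,"dz":0,"yaw":0},{"dx":0.1,"dy":-0.2,"dz":0,"yaw":0}]' 0.4 | grep pos
python3 -m jog '[{"dx":0.1,"dy":-0.15,"dz":0,"yaw":0},{"dx":0.1,"dy":-0.095,"dz":0,"yaw":0},{"dx":0.045,"dy":0,"dz":0,"yaw":0},{"dx":0,"dy":0,"dz":0,"yaw":0},{"dx":0,"dy":0,"dz":0,"yaw":0}]'
python3 - <<'E'
from pl import *
c=cam("top"); 
for d in discs(c):
  if 100<d[0]<420 and d[1]<300: print(np.round(d,1),w(c,[d[:2]],.05)[0].round(4),w(c,[d[:2]],.038)[0].round(4))
c=cam("wrist")
for d in discs(c): print('w',np.round(d,1),w(c,[d[:2]],.038)[0].round(4))
E
```

```text
position: [0.6004, 0.1035, 0.11]
clock: 29.55
position: [0.6487, 0.149, 0.1101]
orientation: [3.141, 0.002, -0.001]
wrist_force: [-0.4, -0.3, -0.4]
finger_gap: 0.6
finger_force: 0.0
[336.3 167.   12.9 422. ] [ 0.6504 -0.2272  0.05  ] [ 0.6534 -0.2292  0.038 ]
[337.  197.7  13.1 448. ] [ 0.5473 -0.2241  0.05  ] [ 0.5495 -0.226   0.038 ]
[338.1 231.1  13.2 463. ] [ 0.4378 -0.2224  0.05  ] [ 0.4392 -0.2243  0.038 ]
w [320.5 243.    9.9 158. ] [0.6068 0.0915 0.038 ]
```

```bash
python3 -m jog '[{"dx":0,"dy":0,"dz":0.15,"yaw":0},{"dx":0,"dy":0,"dz":0.15,"yaw":0},{"dx":0,"dy":0,"dz":0.11,"yaw":0},{"dx":0,"dy":0,"dz":0,"yaw":0},{"dx":0,"dy":0,"dz":0,"yaw":0}]' 0.4 | grep -E "pos|wri"
python3 -m jog '[{"dx":0,"dy":0,"dz":0,"yaw":0},{"dx":0,"dy":0,"dz":0,"yaw":0},{"dx":0,"dy":0,"dz":0,"yaw":0},{"dx":0,"dy":0,"dz":0,"yaw":0},{"dx":0,"dy":0,"dz":0,"yaw":0},{"dx":0,"dy":0,"dz":0,"yaw":0},{"dx":0,"dy":0,"dz":0,"yaw":0}]' 1 | tail -5
python3 -m jog '[{"dx":-0.01,"dy":0.05,"dz":0,"yaw":0},{"dx":-0.02,"dy":0.1,"dz":0,"yaw":0},{"dx":-0.02,"dy":0.12,"dz":0,"yaw":0},{"dx":-0.02,"dy":0.12,"dz":0,"yaw":0},{"dx":-0.02,"dy":0.12,"dz":0,"yaw":0},{"dx":-0.02,"dy":0.12,"dz":0,"yaw":0},{"dx":-0.02,"dy":0.12,"dz":0,"yaw":0},{"dx":-0.02,"dy":0.12,"dz":0,"yaw":0},{"dx":-0.02,"dy":0.12,"dz":0,"yaw":0},{"dx":0,"dy":0.1,"dz":0,"yaw":0},{"dx":0,"dy":0.07,"dz":0,"yaw":0},{"dx":0,"dy":0.03,"dz":0,"yaw":0}]' |grep pos
python3 -m jog '[{"dx":0,"dy":0,"dz":0,"yaw":0},{"dx":0,"dy":0,"dz":0,"yaw":0}]'
```

```text
position: [0.6496, 0.1491, 0.0293]
wrist_force: [0.1, -0.3, 0.6]
position: [0.6501, 0.15, 0.0293]
orientation: [-3.141, -0.001, -0.0]
wrist_force: [-1.4, 1.0, 4.2]
finger_gap: 0.251
finger_force: 30.0
position: [0.6157, -0.0894, 0.0294]
clock: 32.25
position: [0.6157, -0.0901, 0.0294]
orientation: [3.14, -0.001, -0.001]
wrist_force: [-0.2, -1.7, 5.1]
finger_gap: 0.249
finger_force: 30.0
```

```bash
python3 -m jog '[{"dx":0,"dy":0,"dz":0,"yaw":0},{"dx":0,"dy":0,"dz":0,"yaw":0},{"dx":0,"dy":0,"dz":-0.2,"yaw":0},{"dx":0,"dy":0,"dz":-0.2,"yaw":0},{"dx":-0.1,"dy":-0.2,"dz":0,"yaw":0},{"dx":-0.1,"dy":-0.2,"dz":0,"yaw":0},{"dx":-0.085,"dy":-0.2,"dz":0,"yaw":0},{"dx":0,"dy":-0.2,"dz":0,"yaw":0},{"dx":0,"dy":-0.2,"dz":0,"yaw":0},{"dx":0,"dy":-0.14,"dz":0,"yaw":0},{"dx":0,"dy":0,"dz":0,"yaw":0},{"dx":0,"dy":0,"dz":0,"yaw":0}]' 0.4 | grep pos
python3 - <<'E'
from pl import *
c=cam("top"); 
for d in discs(c):
  if 100<d[0]<420 and d[1]<300: print(np.round(d,1),w(c,[d[:2]],.05)[0].round(4),w(c,[d[:2]],.038)[0].round(4))
E
python3 -m jog '[{"dx":0,"dy":0,"dz":0.15,"yaw":0},{"dx":0,"dy":0,"dz":0.15,"yaw":0},{"dx":0,"dy":0,"dz":0.11,"yaw":0},{"dx":0,"dy":0,"dz":0,"yaw":0},{"dx":0,"dy":0,"dz":0,"yaw":0}]' 0.4 | grep -E "pos|wri"
python3 -m jog '[{"dx":0,"dy":0,"dz":0,"yaw":0},{"dx":0,"dy":0,"dz":0,"yaw":0},{"dx":0,"dy":0,"dz":0,"yaw":0},{"dx":0,"dy":0,"dz":0,"yaw":0},{"dx":0,"dy":0,"dz":0,"yaw":0},{"dx":0,"dy":0,"dz":0,"yaw":0},{"dx":0,"dy":0,"dz":0,"yaw":0}]' 1 | tail -5
```

```text
position: [0.5582, 0.1401, 0.1083]
[336.2 167.   12.8 420. ] [ 0.6504 -0.227   0.05  ] [ 0.6535 -0.229   0.038 ]
[311.3 186.6  10.8 276. ] [ 0.5862 -0.1418  0.05  ] [ 0.5887 -0.1431  0.038 ]
[337.  197.7  13.1 442. ] [ 0.5473 -0.2241  0.05  ] [ 0.5495 -0.226   0.038 ]
[338.1 231.2  13.2 460. ] [ 0.4378 -0.2224  0.05  ] [ 0.4391 -0.2243  0.038 ]
[246.5 262.5  11.3 282. ] [0.3445 0.0739 0.05  ] [0.3452 0.0743 0.038 ]
position: [0.5589, 0.1386, 0.0269]
wrist_force: [0.7, 0.8, 0.4]
position: [0.5591, 0.1396, 0.0273]
orientation: [3.141, -0.001, 0.0]
wrist_force: [-1.1, -3.1, 5.6]
finger_gap: 0.249
finger_force: 30.0
```

The first small pot has been knocked to about (0.589,-0.143). I'll finish this one and then put that one right.

```bash
python3 -m jog '[{"dx":0.03,"dy":0.05,"dz":0,"yaw":0},{"dx":0.06,"dy":0.1,"dz":0,"yaw":0},{"dx":0.06,"dy":0.11,"dz":0,"yaw":0},{"dx":0.06,"dy":0.11,"dz":0,"yaw":0},{"dx":0.05,"dy":0.1,"dz":0,"yaw":0},{"dx":0.03,"dy":0.07,"dz":0,"yaw":0},{"dx":0,"dy":0,"dz":0,"yaw":0},{"dx":0,"dy":0,"dz":0,"yaw":0}]'
python3 -m jog '[{"dx":0,"dy":0,"dz":0,"yaw":0},{"dx":0,"dy":0,"dz":0,"yaw":0},{"dx":0,"dy":0,"dz":-0.2,"yaw":0},{"dx":0,"dy":0,"dz":-0.2,"yaw":0},{"dx":-0.1,"dy":-0.15,"dz":0,"yaw":0},{"dx":-0.2,"dy":-0.15,"dz":0,"yaw":0},{"dx":-0.2,"dy":-0.15,"dz":0,"yaw":0},{"dx":-0.2,"dy":-0.125,"dz":0,"yaw":0},{"dx":-0.1,"dy":0,"dz":0,"yaw":0},{"dx":0,"dy":0,"dz":0,"yaw":0},{"dx":0,"dy":0,"dz":0,"yaw":0}]' 0.4 
python3 - <<'E'
from pl import *
c=cam("top"); 
for d in discs(c):
  if 100<d[0]<420 and d[1]<300: print(np.round(d,1),w(c,[d[:2]],.05)[0].round(4),w(c,[d[:2]],.038)[0].round(4))
E
```

```text
clock: 35.5
position: [0.618, 0.0311, 0.0273]
orientation: [3.141, -0.003, -0.001]
wrist_force: [2.4, -4.4, 5.3]
finger_gap: 0.247
finger_force: 30.0
clock: 36.6
position: [0.4567, 0.1475, 0.1069]
orientation: [-3.141, -0.0, 0.001]
wrist_force: [0.4, 0.3, 0.2]
finger_gap: 0.6
finger_force: 0.0
[336.2 167.   12.8 420. ] [ 0.6504 -0.227   0.05  ] [ 0.6535 -0.229   0.038 ]
[258.8 179.8  10.7 268. ] [0.6126 0.0293 0.05  ] [0.6154 0.0293 0.038 ]
[311.3 186.6  10.8 270. ] [ 0.5862 -0.1418  0.05  ] [ 0.5887 -0.1431  0.038 ]
[337.  197.7  13.1 439. ] [ 0.5473 -0.2241  0.05  ] [ 0.5495 -0.226   0.038 ]
[338.1 231.2  13.2 460. ] [ 0.4378 -0.2224  0.05  ] [ 0.4391 -0.2243  0.038 ]
[204.9 246.4  17.5 185. ] [0.3985 0.206  0.05  ] [0.3996 0.2074 0.038 ]
[245.5 272.5   7.9 156. ] [0.3131 0.0776 0.05  ] [0.3135 0.078  0.038 ]
```

```bash
python3 -m jog '[{"dx":0,"dy":0,"dz":0.15,"yaw":0},{"dx":0,"dy":0,"dz":0.15,"yaw":0},{"dx":0,"dy":0,"dz":0.095,"yaw":0},{"dx":0,"dy":0,"dz":0,"yaw":0},{"dx":0,"dy":0,"dz":0,"yaw":0}]' 0.4 | grep -E "pos|wri"
python3 -m jog '[{"dx":0,"dy":0,"dz":0,"yaw":0},{"dx":0,"dy":0,"dz":0,"yaw":0},{"dx":0,"dy":0,"dz":0,"yaw":0},{"dx":0,"dy":0,"dz":0,"yaw":0},{"dx":0,"dy":0,"dz":0,"yaw":0},{"dx":0,"dy":0,"dz":0,"yaw":0},{"dx":0,"dy":0,"dz":0,"yaw":0}]' 1 | tail -5
python3 -m jog '[{"dx":0.02,"dy":0.05,"dz":0,"yaw":0},{"dx":0.03,"dy":0.11,"dz":0,"yaw":0},{"dx":0.03,"dy":0.12,"dz":0,"yaw":0},{"dx":0.03,"dy":0.12,"dz":0,"yaw":0},{"dx":0.03,"dy":0.1,"dz":0,"yaw":0},{"dx":0.02,"dy":0.08,"dz":0,"yaw":0},{"dx":0,"dy":0,"dz":0,"yaw":0},{"dx":0,"dy":0,"dz":0,"yaw":0}]'
python3 -m jog '[{"dx":0,"dy":0,"dz":0,"yaw":0},{"dx":0,"dy":0,"dz":0,"yaw":0},{"dx":0,"dy":0,"dz":-0.2,"yaw":0},{"dx":0,"dy":0,"dz":-0.2,"yaw":0},{"dx":0.1,"dy":0.15,"dz":0,"yaw":0},{"dx":0.1,"dy":0.15,"dz":0,"yaw":0},{"dx":0.1,"dy":0.15,"dz":0,"yaw":0},{"dx":0.1,"dy":0.15,"dz":0,"yaw":0},{"dx":0.09,"dy":0.15,"dz":0,"yaw":0},{"dx":0,"dy":0.115,"dz":0,"yaw":0},{"dx":0,"dy":0,"dz":0,"yaw":0},{"dx":0,"dy":0,"dz":0,"yaw":0}]' 0.5
python3 - <<'E'
from pl import *
c=cam("top"); 
for d in discs(c):
  if 100<d[0]<420 and d[1]<300: print(np.round(d,1),w(c,[d[:2]],.05)[0].round(4),w(c,[d[:2]],.038)[0].round(4))
E
```

```text
position: [0.4577, 0.1466, 0.0277]
wrist_force: [-0.6, -0.0, 0.6]
position: [0.4571, 0.1469, 0.0283]
orientation: [3.142, -0.001, -0.0]
wrist_force: [-1.0, -1.8, 5.6]
finger_gap: 0.252
finger_force: 30.0
clock: 38.65
position: [0.4898, 0.0301, 0.0283]
orientation: [3.141, -0.002, -0.001]
wrist_force: [0.2, -3.0, 5.2]
finger_gap: 0.251
finger_force: 30.0
clock: 39.85
position: [0.5859, -0.141, 0.1068]
orientation: [-3.14, 0.002, -0.001]
wrist_force: [-0.8, 0.4, -0.5]
finger_gap: 0.499
finger_force: 0.0
[259.  179.5  10.6 267. ] [0.6138 0.0287 0.05  ] [0.6165 0.0287 0.038 ]
[259.9 218.8  10.8 285. ] [0.4836 0.0283 0.05  ] [0.4853 0.0283 0.038 ]
[340.  232.2  12.4 241. ] [ 0.4342 -0.2283  0.05  ] [ 0.4356 -0.2302  0.038 ]
```

```bash
python3 -m jog '[{"dx":0.01,"dy":0.005,"dz":0.15,"yaw":0},{"dx":0,"dy":0,"dz":0.15,"yaw":0},{"dx":0,"dy":0,"dz":0.075,"yaw":0},{"dx":0,"dy":0,"dz":0,"yaw":0},{"dx":0,"dy":0,"dz":0,"yaw":0}]' 0.5 | grep -E "pos|wri"
python3 -m jog '[{"dx":0,"dy":0,"dz":0,"yaw":0},{"dx":0,"dy":0,"dz":0,"yaw":0},{"dx":0,"dy":0,"dz":0,"yaw":0},{"dx":0,"dy":0,"dz":0,"yaw":0},{"dx":0,"dy":0,"dz":0,"yaw":0},{"dx":0,"dy":0,"dz":0,"yaw":0},{"dx":0,"dy":0,"dz":0,"yaw":0}]' 1 | tail -5
python3 -m jog '[{"dx":0.02,"dy":-0.05,"dz":0,"yaw":0},{"dx":0.05,"dy":-0.08,"dz":0,"yaw":0},{"dx":0.05,"dy":-0.08,"dz":0,"yaw":0},{"dx":0.02,"dy":-0.05,"dz":0,"yaw":0},{"dx":0,"dy":0,"dz":0,"yaw":0},{"dx":0,"dy":0,"dz":0,"yaw":0}]'
```

```text
position: [0.5887, -0.1418, 0.0331]
wrist_force: [-0.6, -0.6, 0.3]
position: [0.5893, -0.1428, 0.0338]
orientation: [-3.141, -0.001, -0.0]
wrist_force: [-0.1, 3.5, 5.6]
finger_gap: 0.251
finger_force: 30.0
clock: 41.7
position: [0.6184, -0.0904, 0.0338]
orientation: [-3.141, -0.004, 0.0]
wrist_force: [2.7, 3.7, 5.3]
finger_gap: 0.249
finger_force: 30.0
```

```bash
python3 -m jog '[{"dx":0,"dy":0,"dz":0,"yaw":0},{"dx":0,"dy":0,"dz":0,"yaw":0},{"dx":0,"dy":0,"dz":-0.2,"yaw":0},{"dx":0,"dy":0,"dz":-0.2,"yaw":0},{"dx":0,"dy":0,"dz":-0.2,"yaw":0},{"dx":0,"dy":0,"dz":-0.2,"yaw":0},{"dx":-0.15,"dy":-0.1,"dz":-0.2,"yaw":0},{"dx":-0.15,"dy":-0.15,"dz":-0.2,"yaw":0},{"dx":-0.15,"dy":-0.15,"dz":-0.2,"yaw":0},{"dx":-0.15,"dy":-0.15,"dz":-0.2,"yaw":0},{"dx":-0.15,"dy":-0.15,"dz":-0.2,"yaw":0},{"dx":0,"dy":-0.2,"dz":-0.15,"yaw":0}]' 0.4 |grep pos
python3 -m jog '[{"dx":-0.1,"dy":-0.2,"dz":0,"yaw":0},{"dx":0,"dy":-0.2,"dz":0,"yaw":0},{"dx":0,"dy":-0.2,"dz":0,"yaw":0},{"dx":0,"dy":-0.2,"dz":0,"yaw":0},{"dx":0,"dy":0,"dz":0,"yaw":0},{"dx":0,"dy":0,"dz":0,"yaw":0}]'
python3 - <<'E'
from pl import *
c=cam("top"); np.save('t9.npy',c,allow_pickle=True)
for d in discs(c):
  if 100<d[0]<420 and d[1]<300: print(np.round(d,1),w(c,[d[:2]],.05)[0].round(4),w(c,[d[:2]],.038)[0].round(4))
s=cam("scene");np.save('s9.npy',s,allow_pickle=True)
c=cam("wrist"); np.save('c9.npy',c,allow_pickle=True)
# montage: wrist + scene crop of hood
a=cv2.resize(c['frame'][...,::-1],(480,360)); b=cv2.resize(s['frame'][85:175,280:360,::-1],(320,360),interpolation=cv2.INTER_CUBIC)
cv2.imwrite('pics/m9.png',np.hstack([a,b]))
for n in ('scene','wrist'):
    q=s if n=='scene' else c
    for k in ('hood_ball','swivel'): print(n,k,[(round(d['score'],2),np.round(d['extent']).astype(int).tolist()) for d in ctrl.spot_in(q,k)])
E
```

```text
position: [0.4832, 0.07, 0.3994]
clock: 43.5
position: [0.4656, 0.2306, 0.3963]
orientation: [3.14, 0.002, 0.002]
wrist_force: [-0.7, -0.2, -0.3]
finger_gap: 0.599
finger_force: 0.0
[336.3 167.   12.9 423. ] [ 0.6504 -0.2272  0.05  ] [ 0.6534 -0.2292  0.038 ]
[295.6 178.5  10.7 269. ] [ 0.6144 -0.0916  0.05  ] [ 0.6172 -0.0925  0.038 ]
[258.8 179.8  10.7 269. ] [0.6126 0.0293 0.05  ] [0.6154 0.0293 0.038 ]
[337.  197.7  13.1 453. ] [ 0.5473 -0.2241  0.05  ] [ 0.5495 -0.226   0.038 ]
[259.8 218.6  10.8 295. ] [0.4845 0.0288 0.05  ] [0.4862 0.0289 0.038 ]
[338.3 230.9  13.3 470. ] [ 0.4385 -0.223   0.05  ] [ 0.4399 -0.2249  0.038 ]
[226.  293.5  20.2 624. ] [0.2488 0.1399 0.05  ] [0.2488 0.1409 0.038 ]
scene hood_ball [(0.92, [290, 100, 337, 139])]
scene swivel [(0.69, [289, 98, 336, 140])]
wrist hood_ball [(0.97, [15, 35, 183, 223])]
wrist swivel [(0.71, [17, 35, 183, 224]), (0.39, [480, 139, 512, 191])]
```

View pics/m9.png

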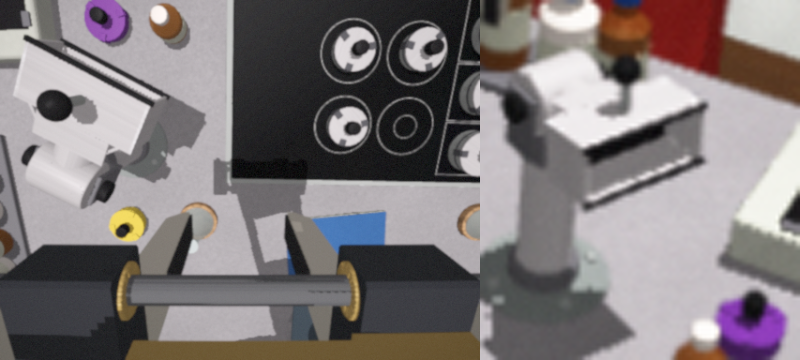

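```bash
python3 - <<'E'
from h import *
t,s,c=[np.load(f,allow_pickle=True).item() for f in('t9.npy','s9.npy','c9.npy')]
def tri(L):
    A=np.zeros((3,3));b=np.zeros(3)
    for q,uv in L:
        o,d=ray(q,[uv]);d=d[0]/np.linalg.norm(d[0]);M=np.eye(3)-np.outer(d,d);A+=M;b+=M@o
    return np.linalg.solve(A,b)
wq=lambda u,v:(u*512/480,v*384/360); tq=lambda u,v:(u/2.4+89.7,v/2.4+89.7)
L=[(c,wq(54,105)),(t,tq(91,238)),(s,(316.75,102))]
B=tri(L);print('ball',B.round(4),[ (px(q,[B])[0]-np.array(uv)).round(1).tolist() for q,uv in L], 'wt',tri(L[:2]).round(3),'ws',tri([L[0],L[2]]).round(3))
for q,e in((c,[wq(29,160),wq(104,191)]),(t,[tq(37,306),tq(103,341)])):
    E=w(q,e,.23);print('ends',E.round(4).tolist(),'mid',E.mean(0).round(4),'dir',np.degrees(np.arctan2(*(E[0]-E[1])[[1,0]]))-90)
print('foot top',w(t,[tq(122,346)],.008))
for q in (c,t):
    pass
# mouth edges, wrist: front roof edge ends
print('roof front', w(c,[wq(27,40),wq(165,100)],.27).round(3).tolist())
E
```

```text
ball [0.5363 0.388  0.3156] [[2.7, 0.2], [-0.7, -0.4], [-0.2, -0.1]] wt [0.535 0.386 0.321] ws [0.536 0.392 0.313]
ends [[0.4692, 0.4841, 0.23], [0.4295, 0.3969, 0.23]] mid [0.4494 0.4405 0.23  ] dir -24.436784941180804
ends [[0.4716, 0.4737, 0.23], [0.4278, 0.3921, 0.23]] mid [0.4497 0.4329 0.23  ] dir -28.172533041647668
foot top [[0.44772073 0.42533177 0.008     ]]
roof front [[0.597, 0.435, 0.27], [0.539, 0.304, 0.27]]
```

All six pots are inside their places. Triangulation puts the hood ball at about (0.536,0.388,0.313) and the pivot at about (0.449,0.434), facing -27°. The target facing is -78°. I'll move above the ball with the half-turned yaw (153°), because joint 6 would be out of range otherwise.

```bash
python3 -m jog '[{"dx":0.1,"dy":-0.2,"dz":0,"yaw":0},{"dx":0.1,"dy":-0.2,"dz":0,"yaw":0},{"dx":0.15,"dy":-0.2,"dz":0,"yaw":0},{"dx":0,"dy":-0.185,"dz":0,"yaw":0},{"dx":0,"dy":0,"dz":0,"yaw":-0.045},{"dx":0,"dy":0,"dz":0,"yaw":-0.045},{"dx":0,"dy":0,"dz":0,"yaw":-0.045},{"dx":0,"dy":0,"dz":0,"yaw":-0.045},{"dx":0,"dy":0,"dz":0,"yaw":-0.045},{"dx":0,"dy":0,"dz":0,"yaw":-0.045},{"dx":0,"dy":0,"dz":0,"yaw":-0.045},{"dx":0,"dy":0,"dz":0,"yaw":-0.045}]' 0.4 |grep pos
python3 -m jog '[{"dx":0,"dy":0,"dz":0,"yaw":-0.045},{"dx":0,"dy":0,"dz":0,"yaw":-0.045},{"dx":0,"dy":0,"dz":0,"yaw":-0.045},{"dx":0,"dy":0,"dz":0,"yaw":-0.045},{"dx":0,"dy":0,"dz":0,"yaw":-0.045},{"dx":0,"dy":0,"dz":0,"yaw":-0.045},{"dx":0,"dy":0,"dz":0,"yaw":-0.045},{"dx":0,"dy":0,"dz":0,"yaw":-0.045},{"dx":0,"dy":0,"dz":0,"yaw":-0.045},{"dx":0,"dy":0,"dz":0,"yaw":-0.045},{"dx":0,"dy":0,"dz":0,"yaw":-0.04},{"dx":0,"dy":0,"dz":0,"yaw":0}]'
python3 - <<'E'
from h import *
o=ctrl.get_obs();R=Ro.from_euler('xyz',o['orientation']).as_matrix()
print(np.degrees(o['orientation']), o['qpos'].round(2),(R.T@(np.array([.536,.388,.278])-o['position'])/.2).round(3))
c=cam("wrist"); print(px(c,[(.536,.388,.313)])); cv2.imwrite('pics/raw10.png',c['frame'][...,::-1])
# dark blob near
P=px(c,[(.536,.388,.313)])[0].astype(int); g=c['frame'].max(2); r=60
y0=max(P[1]-r,0);x0=max(P[0]-r,0);sub=(g[y0:P[1]+r,x0:P[0]+r]<45).astype(np.uint8)
n,l,s,ce=cv2.connectedComponentsWithStats(sub)
print([(s[i,:].tolist(),(ce[i]+[x0,y0]).round(1).tolist()) for i in range(1,n) if s[i,4]>100])
E
```

```text
position: [0.5365, 0.3867, 0.3972]
clock: 46.25
position: [0.5364, 0.3868, 0.3971]
orientation: [-3.142, -0.0, 2.67]
wrist_force: [0.4, 0.3, -0.3]
finger_gap: 0.599
finger_force: 0.0
[-1.79995685e+02 -7.22270160e-04  1.52997368e+02] [ 0.46  0.44  0.81 -0.    1.89 -0.64] [0.005 0.005 0.596]
[[253.14731775 189.52298459]]
[([49, 45, 29, 30, 659], [255.9, 188.3]), ([0, 84, 28, 36, 479], [204.5, 233.7])]
```

```bash
python3 -m jog '[{"dx":0.005,"dy":0.012,"dz":0.15,"yaw":0},{"dx":0.005,"dy":0,"dz":0.15,"yaw":0},{"dx":0,"dy":0,"dz":0.15,"yaw":0},{"dx":0,"dy":0,"dz":0.1,"yaw":0},{"dx":0,"dy":0,"dz":0.06,"yaw":0},{"dx":0,"dy":0,"dz":0,"yaw":0},{"dx":0,"dy":0,"dz":0,"yaw":0}]' 0.4 
python3 -m jog '[{"dx":0,"dy":0,"dz":0,"yaw":0},{"dx":0,"dy":0,"dz":0,"yaw":0},{"dx":0,"dy":0,"dz":0,"yaw":0},{"dx":0,"dy":0,"dz":0,"yaw":0},{"dx":0,"dy":0,"dz":0,"yaw":0},{"dx":0,"dy":0,"dz":0,"yaw":0},{"dx":0,"dy":0,"dz":0,"yaw":0}]' 1 
```

```text
clock: 47.0
position: [0.5359, 0.3905, 0.2761]
orientation: [3.141, 0.001, 2.669]
wrist_force: [0.1, -0.1, 0.3]
finger_gap: 0.603
finger_force: 0.0
clock: 47.7
position: [0.5355, 0.39, 0.2756]
orientation: [-3.141, 0.001, 2.67]
wrist_force: [-0.5, -3.2, 3.2]
finger_gap: 0.284
finger_force: 30.0
```

```bash
python3 -m jog '[{"dx":0.002,"dy":-0.043,"dz":0,"yaw":0.028},{"dx":0.002,"dy":-0.043,"dz":0,"yaw":0.028},{"dx":0.002,"dy":-0.043,"dz":0,"yaw":0.028},{"dx":0.002,"dy":-0.043,"dz":0,"yaw":0.028},{"dx":0.002,"dy":-0.043,"dz":0,"yaw":0.028},{"dx":0,"dy":0,"dz":0,"yaw":0}]'
python3 -m jog '[{"dx":0.002,"dy":-0.043,"dz":0,"yaw":0.028},{"dx":0.002,"dy":-0.043,"dz":0,"yaw":0.028},{"dx":0.002,"dy":-0.043,"dz":0,"yaw":0.028},{"dx":0.002,"dy":-0.043,"dz":0,"yaw":0.028},{"dx":0.002,"dy":-0.043,"dz":0,"yaw":0.028},{"dx":0,"dy":0,"dz":0,"yaw":0}]'
```

```text
clock: 48.3
position: [0.5077, 0.3575, 0.2755]
orientation: [3.141, -0.0, 2.229]
wrist_force: [-0.7, -1.4, 3.1]
finger_gap: 0.286
finger_force: 30.0
clock: 48.9
position: [0.469, 0.3401, 0.2753]
orientation: [3.141, -0.001, 1.792]
wrist_force: [-1.2, 0.5, 1.5]
finger_gap: 0.284
finger_force: 30.0
```

```bash
python3 -m jog '[{"dx":-0.029,"dy":0,"dz":0.04,"yaw":0},{"dx":-0.029,"dy":0,"dz":0.041,"yaw":0},{"dx":-0.022,"dy":0,"dz":0.045,"yaw":0},{"dx":-0.022,"dy":0,"dz":0.045,"yaw":0},{"dx":0,"dy":0,"dz":0,"yaw":0}]'
python3 -m jog '[{"dx":-0.015,"dy":0,"dz":0.048,"yaw":0},{"dx":-0.015,"dy":0,"dz":0.048,"yaw":0},{"dx":-0.007,"dy":0,"dz":0.047,"yaw":0},{"dx":-0.007,"dy":0,"dz":0.047,"yaw":0},{"dx":0,"dy":0,"dz":0,"yaw":0},{"dx":0,"dy":0,"dz":0,"yaw":0}]'
```

```text
clock: 49.4
position: [0.4737, 0.3187, 0.2392]
orientation: [-3.139, 0.001, 1.792]
wrist_force: [0.1, -2.6, -4.3]
finger_gap: 0.289
finger_force: 30.0
clock: 50.0
position: [0.4758, 0.3108, 0.2017]
orientation: [-3.14, 0.001, 1.79]
wrist_force: [2.6, -2.5, -3.3]
finger_gap: 0.285
finger_force: 30.0
```

```bash
python3 -m jog '[{"dx":0,"dy":0,"dz":0,"yaw":0},{"dx":0,"dy":0,"dz":0,"yaw":0},{"dx":0,"dy":0,"dz":0,"yaw":0},{"dx":0,"dy":0,"dz":-0.1,"yaw":0},{"dx":0,"dy":0,"dz":-0.2,"yaw":0},{"dx":0,"dy":0,"dz":-0.2,"yaw":0},{"dx":0,"dy":0,"dz":-0.2,"yaw":0},{"dx":0,"dy":0,"dz":-0.2,"yaw":0},{"dx":0,"dy":0,"dz":-0.1,"yaw":0},{"dx":0,"dy":0,"dz":0,"yaw":0},{"dx":0,"dy":0,"dz":0,"yaw":0}]' 0.4
python3 - <<'E'
from pl import *
c=cam("wrist");s=cam("scene");t=cam("top")
np.save('a10.npy',c,allow_pickle=True);np.save('b10.npy',s,allow_pickle=True)
a=cv2.resize(c['frame'][...,::-1],(480,360)); b=cv2.resize(s['frame'][85:175,270:350,::-1],(320,360),interpolation=cv2.INTER_CUBIC)
cv2.imwrite('pics/m10.png',np.hstack([a,b]))
print(px(c,[(.476,.310,.240)])*480/512,(px(s,[(.476,.310,.240)])-[270,85])*4)
for d in discs(t):
  if 100<d[0]<420 and d[1]<260: print(w(t,[d[:2]],.05)[0].round(3),w(t,[d[:2]],.038)[0].round(3))
E
```

```text
clock: 51.1
position: [0.4755, 0.3112, 0.4024]
orientation: [-3.141, -0.0, 1.791]
wrist_force: [-0.1, -0.1, -0.1]
finger_gap: 0.602
finger_force: 0.0
[[236.6767624  162.95317869]] [[ 78.58166561 162.4635366 ]]
[ 0.65  -0.227  0.05 ] [ 0.653 -0.229  0.038]
[ 0.614 -0.092  0.05 ] [ 0.617 -0.092  0.038]
[0.613 0.029 0.05 ] [0.615 0.029 0.038]
[ 0.547 -0.224  0.05 ] [ 0.55  -0.226  0.038]
[0.484 0.029 0.05 ] [0.486 0.029 0.038]
[ 0.439 -0.223  0.05 ] [ 0.44  -0.225  0.038]
```

View pics/m10.png

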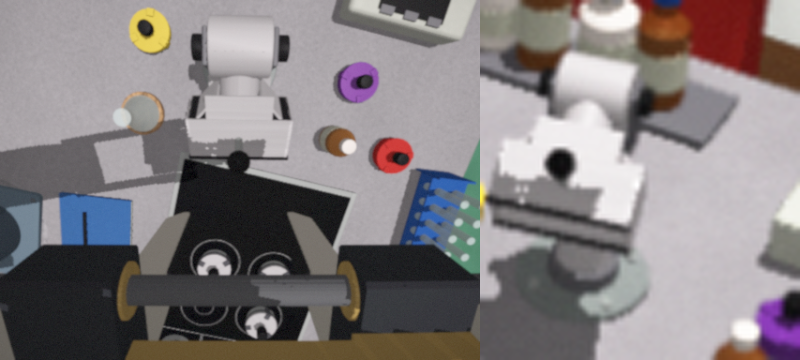

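The ball is at (238,161) against a predicted (237,163), and the scene view agrees, so the hood is tipped 30° down and aimed at the field. All pots are still in place. Now I'll go back to the isolator at yaw 90° with the fingers shut.

```bash
python3 -m jog '[{"dx":0,"dy":0,"dz":0,"yaw":0.035},{"dx":0,"dy":0,"dz":0,"yaw":0.035},{"dx":-0.2,"dy":-0.025,"dz":0,"yaw":0},{"dx":-0.2,"dy":-0.1,"dz":0,"yaw":0},{"dx":-0.2,"dy":-0.1,"dz":0,"yaw":0},{"dx":-0.2,"dy":0,"dz":0,"yaw":0},{"dx":-0.2,"dy":0,"dz":0,"yaw":0},{"dx":-0.2,"dy":0,"dz":0,"yaw":0},{"dx":-0.2,"dy":0,"dz":0,"yaw":0},{"dx":-0.2,"dy":0,"dz":0,"yaw":0},{"dx":-0.2,"dy":0,"dz":0,"yaw":0},{"dx":-0.2,"dy":0,"dz":0,"yaw":0}]' 1 | grep pos
python3 -m jog '[{"dx":-0.2,"dy":0,"dz":0,"yaw":0},{"dx":-0.2,"dy":0,"dz":0,"yaw":0},{"dx":-0.2,"dy":0,"dz":0,"yaw":0},{"dx":-0.2,"dy":0,"dz":0,"yaw":0},{"dx":-0.2,"dy":0,"dz":0,"yaw":0},{"dx":-0.2,"dy":0,"dz":0,"yaw":0},{"dx":-0.2,"dy":0,"dz":0,"yaw":0},{"dx":-0.165,"dy":0,"dz":0,"yaw":0},{"dx":0,"dy":0,"dz":0,"yaw":0},{"dx":0,"dy":0,"dz":0,"yaw":0}]'
python3 - <<'E'
from pl import *
o=ctrl.get_obs();R=Ro.from_euler('xyz',o['orientation']).as_matrix()
print(np.degrees(o['orientation']),(R.T@(np.array([.430,-.402,.074])-o['position'])/.2).round(3))
t=cam("top")
for d in discs(t):
  if 100<d[0]<420 and d[1]<260: print(w(t,[d[:2]],.05)[0].round(3),w(t,[d[:2]],.038)[0].round(3))
E
```

```text
position: [0.4299, -0.0903, 0.4017]
clock: 53.45
position: [0.4302, -0.4021, 0.4009]
orientation: [-3.14, -0.003, 1.569]
wrist_force: [-0.4, 0.6, 0.2]
finger_gap: 0.004
finger_force: 0.0
[-179.88416627   -0.19380007   89.91639828] [-0.005  0.002  1.634]
[ 0.65  -0.227  0.05 ] [ 0.653 -0.229  0.038]
[ 0.614 -0.092  0.05 ] [ 0.617 -0.092  0.038]
[0.613 0.029 0.05 ] [0.615 0.029 0.038]
[ 0.547 -0.224  0.05 ] [ 0.55  -0.226  0.038]
[0.484 0.029 0.05 ] [0.486 0.029 0.038]
[ 0.438 -0.222  0.05 ] [ 0.439 -0.224  0.038]
```

```bash
python3 -m jog '[{"dx":0,"dy":0,"dz":0.2,"yaw":0},{"dx":0,"dy":0,"dz":0.2,"yaw":0},{"dx":0,"dy":0,"dz":0.2,"yaw":0},{"dx":0,"dy":0,"dz":0.2,"yaw":0},{"dx":0,"dy":0,"dz":0.2,"yaw":0},{"dx":0,"dy":0,"dz":0.2,"yaw":0},{"dx":0,"dy":0,"dz":0.2,"yaw":0},{"dx":0,"dy":0,"dz":0.13,"yaw":0},{"dx":0,"dy":0,"dz":0.1,"yaw":0},{"dx":0,"dy":0,"dz":0,"yaw":0},{"dx":0,"dy":0,"dz":0,"yaw":0}]'
```

```text
clock: 54.6
position: [0.4311, -0.4011, 0.0778]
orientation: [3.141, 0.0, 1.572]
wrist_force: [-0.5, -0.6, 0.6]
finger_gap: 0.007
finger_force: 0.0
```

```bash
python3 -m jog '[{"dx":0,"dy":0.05,"dz":0.02,"yaw":0},{"dx":0,"dy":0.05,"dz":0,"yaw":0},{"dx":0,"dy":0.05,"dz":0,"yaw":0},{"dx":0,"dy":0,"dz":0,"yaw":0}]' | grep -E "pos|wri"
python3 -m jog '[{"dx":0,"dy":0.05,"dz":0,"yaw":0},{"dx":0,"dy":0.05,"dz":0,"yaw":0},{"dx":0,"dy":0,"dz":0,"yaw":0}]' | grep -E "pos|wri"
python3 -m jog '[{"dx":0,"dy":0,"dz":0,"yaw":0},{"dx":0,"dy":0,"dz":0,"yaw":0}]' | grep -E "pos|wri"
python3 -m jog '[{"dx":0,"dy":-0.05,"dz":0,"yaw":0},{"dx":0,"dy":-0.1,"dz":-0.1,"yaw":0},{"dx":0,"dy":-0.1,"dz":-0.2,"yaw":0},{"dx":0,"dy":0,"dz":-0.2,"yaw":0},{"dx":0,"dy":0,"dz":-0.2,"yaw":0},{"dx":0,"dy":0,"dz":-0.2,"yaw":0},{"dx":-0.1,"dy":-0.2,"dz":-0.2,"yaw":0},{"dx":-0.1,"dy":-0.2,"dz":-0.1,"yaw":0},{"dx":0,"dy":0,"dz":0,"yaw":0},{"dx":0,"dy":0,"dz":0,"yaw":0}]'
python3 - <<'E'
from pl import *
c=cam("wrist");t=cam("top");s=cam("scene")
B=[px(c,[(.471,-.43,.093)])[0],px(t,[(.471,-.43,.093)])[0],px(s,[(.471,-.43,.093)])[0]];print(np.round(B,1))
out=[]
for q,(x,y),r in zip((c,t,s),B,(50,25,25)):
    x,y=int(np.clip(x,r,512-r)),int(np.clip(y,r,384-r)); out.append(cv2.resize(q['frame'][y-r:y+r,x-r:x+r,::-1],(260,260),interpolation=cv2.INTER_CUBIC))
cv2.imwrite('pics/m11.png',np.hstack(out))
for d in discs(t):
  if 100<d[0]<420 and d[1]<260: print(w(t,[d[:2]],.05)[0].round(3),w(t,[d[:2]],.038)[0].round(3))
E
```

```text
position: [0.4623, -0.4034, 0.0762]
wrist_force: [0.3, -0.1, 0.0]
position: [0.4827, -0.4019, 0.073]
wrist_force: [-0.5, 0.2, 0.8]
position: [0.4805, -0.4017, 0.0725]
wrist_force: [0.8, -0.5, -0.1]
clock: 56.5
position: [0.3559, -0.4391, 0.3066]
orientation: [3.141, 0.001, 1.568]
wrist_force: [-0.5, 0.3, -0.4]
finger_gap: 0.006
finger_force: 0.0
[[343.6 156.6]
 [404.9 217.4]
 [164.3 309.5]]
[ 0.65  -0.227  0.05 ] [ 0.653 -0.229  0.038]
[ 0.614 -0.092  0.05 ] [ 0.617 -0.092  0.038]
[0.613 0.029 0.05 ] [0.615 0.029 0.038]
[ 0.547 -0.224  0.05 ] [ 0.55  -0.226  0.038]
[0.484 0.029 0.05 ] [0.486 0.029 0.038]
[ 0.438 -0.222  0.05 ] [ 0.439 -0.224  0.038]
```

View pics/m11.png

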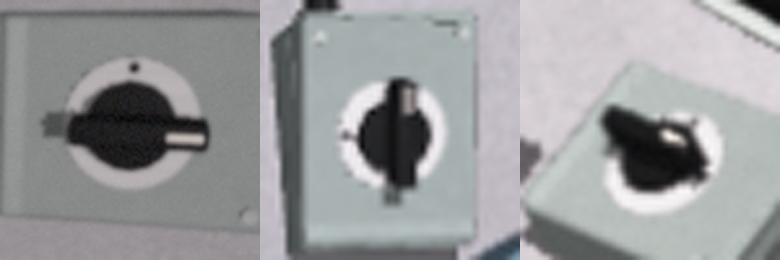

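The handle's nose points away again in the top view (white mark at (408,95)), so the isolator is on. The pots haven't moved and the arm is clear, so I'll hand in.

```bash
python3 -c "
from workcell import ctrl
print(ctrl.close_job())"
```

```text
the job is handed in; nothing more can be done
None
```

I handed the job in at about 57 s on the clock, but no verdict came back. By my last camera checks, the three large pots stood in the resting squares and the three small pots in heated circles, including one that was knocked aside and put back. The hood was aimed at the middle of the field and about 30° down, the isolator was back on, and the arm was clear.

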